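Pull down the solder screen sash with the hook pole

ROBOT

A 6-joint arm with a two-finger parallel gripper is mounted at the origin on the work surface. World frame = base frame: x ahead of the robot, y to its left, z up, the work surface at z = 0. Lengths are in m, angles in rad, forces in N, time in s.
With the tool pointing down it reaches from about 0.35 to 0.85 m from the base axis. Payload 8.1 kg.
Tool frame: the origin (TCP) lies at the centre of the arm's flange, where the gripper is bolted on; the fingertips stand 186 mm ahead of it and the grasp point (between the pads) lies 167 mm ahead of it (robot.nose_length is the distance from the TCP to the fingertips, in m); z points along the fingers, x is the direction in which the jaws open and shut, and the axes are right-handed (so a half turn about z gives the same grasp; the last joint's range is limited). The gripper opens to 93 mm and grips with 3 to 60 N. Pads are 15 mm wide; open, the fingers measure 128 mm over their backs; the gripper's body (75 mm by 188 mm) begins 65 mm behind the grasp point.
Start: joints at [-1.208, 0.13, 1.488, -0, 1.523, -0.085], TCP at [0.26, -0.541, 0.405] pointing down, gripper open.
Joint ranges: [-2.96, 2.96], [-0.89, 2.26], [0.02, 2.5], [-1.34, 4.48], [0, 2.73], [-2.66, 2.66]. Speed limits (rad/s): [2.39, 2.39, 2.79, 3.14, 3.14, 3.14].

INTERFACE

Orientations are given as a rotation vector (axis times angle).
In Python, from plant import robot gives the robot as it stands.
- The arm moves only by the tool arm_command, never from a script. Its argument "motion" is a list of rows, each an object with "slide": the shift along the tool's x, y, z each as a share of 0.4 m, from -1 to 1, a list of three; "turn": the turn, a rotation vector about the tool's x, y, z each as a share of 0.5 rad, from -1 to 1, a list of three. A call has exactly 5 rows; each row shifts and turns the commanded pose from where the row before left it, along the tool's axes as they then stand; what a row does not reach is not made up. A row lasts 1/12 s, in which the tool goes at most 41.7 mm and 7.16 degrees, less where a joint would pass 70% of its speed; a pose out of reach is approached as far as the arm can. A call with a number of a shift or a turn outside -1 to 1 is refused whole. A call with a gripper value outside its range is refused whole. "gripper" is the opening in per cent of the stroke, from 0 (shut) to 100 (fully open), set as the call begins (left out, the last holds). The fingers move at their own pace and stop on an object; "grip_force" is the grip in N (left out, the last holds). Time passes only in rows, so rows that do not move let the fingers close, or fill a call up. It gives the time, the measured TCP pose, the force and the opening at its end, in the units of the state.
- robot.read_state(): the state, without advancing time (a new reading comes with each control period).
- robot.read_camera(name): name is "scene" or "top"; returns a dict with "pixels" (420x560x3 uint8, blue, green, red), "intrinsics" (3x3 intrinsics, pixels), "T" (4x4, takes a point from camera to world coordinates). Camera axes: x right, y down, z forward; pixel columns grow to the right and rows downward; lengths in m; the calibration is good to about 2 mm. A picture is of the moment at which its call begins. There is no depth.
- robot.close_job(): hands the job in, once; it reports no verdict.
The state is a dict: "t": time; "q": joint angles; "dq": joint speeds; "joint_torque": joint torques, N m; "tool_pos": TCP position; "orientation": TCP orientation; "force": force on the tool from outside, world axes, zero at the start; "wrist_torque": the same for the moment, N m; "opening": finger opening in m.
Only numpy, scipy, OpenCV 4.12 (cv2) and the standard library are available. Lean on these libraries where they do the work, as an engineer would, in place of code of your own. Each camera call takes 0.05 s, during which the arm holds its last target.

TASK

Take the blue-handled hook pole from its forked stand, hook it into the ring on top of the yellow sash of the soldering screen and, with the pole, draw the sash gently down until its spring latch catches and it stays down by itself; then unhook the pole and hang it back in its stand. Never load the sash with more than 20 N, do not touch the screen or its sash with the gripper, and leave the other things on the bench where they are.

Things in the scene. Friction and masses are not known exactly. Their poses are not given: they have to be found in the camera images.
- grip (a point): On the hook pole's axis, middle of the usable part of its square blue handle (24 x 24 mm, flats across the pole's x and y, from 39 mm below to 35 mm above this point). Pole hangs upright, z up, about 150 g. Shaft 8 mm thick below the collar. Pinch from above on the faces across the pole's y; keep fingertips clear of the collar, whose top is 39 mm below
- hook (a point): Middle of the hook's prong: 125 mm below grip and 17 mm out from the shaft's axis along the pole's +x. The prong is 6 mm thick, level, and ends 34 mm out in a lip turned down (lip's lowest point 11 mm below the prong's centre line, prong's top 3 mm above it). 27 mm free between shaft and lip. Axes as the pole's
- collar (a point): Centre of the underside of the pole's round collar (34 mm wide, 6 mm thick), on the pole's axis 45 mm below grip and 80 mm above the prong: it rests on the fork. Axes as the pole's
- fork (a point): Seat of the fixed forked stand (left or right of the table), on top of its two level prongs 115 mm above the table: the pole's axis belongs here, collar on the prongs. The slot is 15 mm wide along the stand's x, open upwards and at its +x end, which is 32 mm away. Shaft and hook pass through it from above with the hook pointing to the stand's +x, as at the start; column at -x, no higher
- ring (a point): Centre of the upright steel ring on top of the sash, 212 mm above the table at first: inner diameter 22 mm, wire 5 mm, hole axis along the screen's x; 22 mm above the top rail (12 mm thick). Enter from the robot's side (-x) towards +x with the lip through the hole (lip and prong are 14 mm high together, room 4 mm up and down), then lower: the lip drops behind the wire. Moves with the sash
- sash (a joint): Downward travel of the sash, m; 0 = up, as at first. Springs push up with 2 N (up) to 5 N (down) and raise it if let go. Low down a latch is forced (pull rises to 6 to 11 N), snaps, and 4 mm lower a rubber buffer stops it (1 mm per 5 N). Caught, it rises back to the latch and rests between 0.044 and 0.082: the sill's height is reset each time and not measured. Draw slowly, under 20 N
- jar: Glass jar, 64 mm wide, 75 mm high, origin under its centre; leave alone
- flux: Brown flux bottle, 44 mm wide, 100 mm high, origin under its centre; leave alone
- spool: Metal solder spool, 60 mm wide, 46 mm high, origin under its centre; leave alone
- brush: Flux brush lying on the table, 170 mm long; leave alone
- stencil: Thin steel stencil plate, 60 x 75 x 4 mm, origin under its centre; leave alone
- tray: Orange parts tray with glass stones, 110 x 160 x 40 mm, origin under its centre, fixed; leave alone
- tin: Round brass tin, 70 mm wide, 50 mm high, origin under its centre; leave alone
- iron: Soldering iron in its holder, base 100 x 90 mm, about 170 mm high, fixed; stands where the pole's stand does not, left or right; leave alone
- screen: Soldering screen, fixed: grey base 230 x 310 mm, clear cheeks, guide posts 208 mm high and 294 mm apart over their outsides, work tile. Origin under the centre of the base; the yellow sash (250 mm wide) runs 90 mm from it at -x, the robot's side; +x points away from the robot. Black adjustable sill with spring latch below the sash, 16 to 50 mm above the table
Mind the look-alikes: they are no part of the job. Of the things that look like the part that bears grip, the larger one is meant.

How it is judged:
On the way, in this order (a step that is already met when the one before it is completed fails the run):
1. the hook is through the ring and has drawn the sash down by 15 mm (distance between hook and ring below 0.017 m and value of joint sash above 0.015 m), for 0.1 s.
2. still hooked in the ring, the pole has drawn the sash down by at least 42 mm (distance between hook and ring below 0.017 m and value of joint sash above 0.042 m), for 0.1 s.
At the end, for the whole second after the job is handed in: the sash stays down by itself, held by its latch (more than 40 mm down, at rest; uncaught it would spring up), and the pole hangs upright (within 11 degrees) and at rest in its stand, its collar on the fork within 20 mm sideways and 6 mm in height of the seat (value of joint sash above 0.04 m and velocity of joint sash between -0.01 and 0.01 m/s and horizontal distance between collar and fork below 0.02 m and z of collar in the frame of fork between -0.006 and 0.006 m and angle between collar's own z axis and vertical below 0.2 rad and linear speed of pole below 0.02 m/s); the robot touches nothing.
It fails at once if the pole loads the sash with more than 20 N (contact force between pole and sash above 20 N).
It fails at once if the gripper touches the screen or its sash (contact force between the fingers and screen above 1 N).
It fails at once if another thing on the bench is moved by more than 30 mm (distance of any of jar, flux, spool, brush, stencil, tin from where it was at the start of the episode above 0.03 m).
It also fails if it takes over 64 s, if anything falls off the work surface, if the arm or the gripper's body presses on something with over 40 N, if the wrist force passes 120 N, or if a joint passes its speed limit or range.

## Working session

There is one attempt and no reset: what is moved stays moved. The work goes in short steps, Python scripts to look and compute and a tool call to move; the robot and the scene stay as the last step left them, time stands still between calls to the robot, and variables do not carry over. Pictures are saved under pics/ and viewed, and the job is handed in when it is done.

Besides the shell and the picture viewer there is one more tool, called after "Request:" by a JSON object that holds its "fn" and its "kwargs", one argument or row to a line. arm_command: Moves the arm, as the interface text tells. Shift numbers are shares of 0.4 m and turn numbers shares of 0.5 rad, none past 1 either way. Its arguments: {"type":"object","properties":{"motion":{"type":"array","items":{"type":"object","properties":{"slide":{"type":"array","items":{"type":"number"}},"turn":{"type":"array","items":{"type":"number"}}}}},"gripper":{"type":"number"},"grip_force":{"type":"number"}},"required":["motion"]}

```bash
ls; mkdir -p pics; cat > h.py <<'E'
import numpy as np, cv2
from plant import robot
def cam(n,save=None):
    d=robot.read_camera(n); im=np.array(d["pixels"]); 
    if save: cv2.imwrite("pics/"+save+".png",im)
    return im,np.array(d["intrinsics"]),np.array(d["T"])
def ray(K,T,u,v):
    d=np.linalg.inv(K)@[u,v,1]; d=T[:3,:3]@d; return T[:3,3],d/np.linalg.norm(d)
def onz(K,T,u,v,z):
    o,d=ray(K,T,u,v); return o+d*(z-o[2])/d[2]
def proj(K,T,p):
    q=np.linalg.inv(T)@np.append(p,1); q=K@q[:3]; return q[:2]/q[2]
def tri(a,b):
    (o1,d1),(o2,d2)=a,b
    A=np.c_[d1,-d2]; s=np.linalg.lstsq(A,o2-o1,rcond=None)[0]
    p1=o1+d1*s[0];p2=o2+d2*s[1]; return (p1+p2)/2,np.linalg.norm(p1-p2)
E
python3 - <<'E'
from h import *
for n in("scene","top"):
    im,K,T=cam(n,n+"0"); print(n,K.round(1).tolist(),T.round(3).tolist())
s=robot.read_state(); print(s["t"],s["tool_pos"],s["orientation"],s["opening"])
E
```

```text
pics
scene [[422.1, 0.0, 268.0], [0.0, 422.1, 210.0], [0.0, 0.0, 1.0]] [[0.646, 0.591, -0.482, 1.051], [0.763, -0.512, 0.395, -0.509], [-0.013, -0.623, -0.782, 1.117], [0.0, 0.0, 0.0, 1.0]]
top [[386.8, 0.0, 279.3], [0.0, 386.8, 211.4], [0.0, 0.0, 1.0]] [[0.015, -0.984, 0.179, 0.276], [-1.0, -0.015, 0.001, -0.018], [0.002, -0.179, -0.984, 1.25], [0.0, 0.0, 0.0, 1.0]]
0.1 [ 0.25974324 -0.54063959  0.40382155] [-2.65841972e+00  1.67218822e+00  2.00150412e-03] 0.09305540147681349
```

View pics/scene0.png

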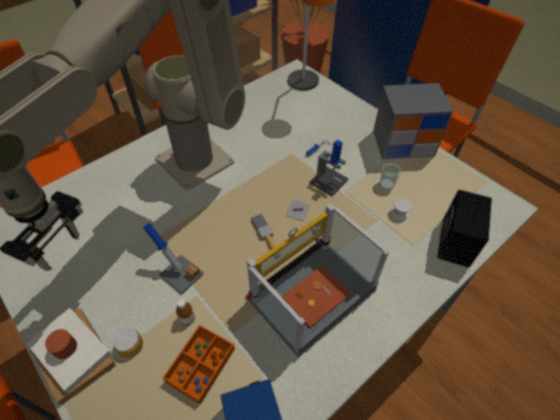

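View pics/top0.png

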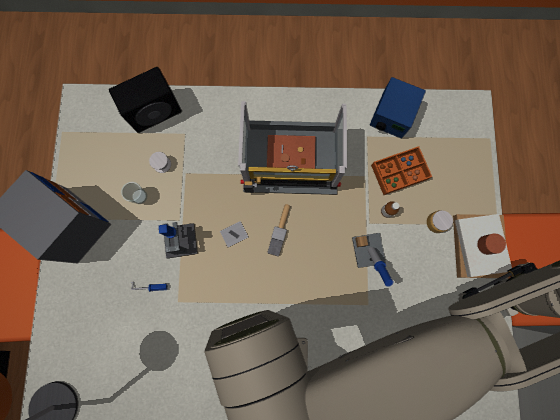

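```bash
python3 - <<'E'
from h import *
a=cv2.imread("pics/scene0.png");b=cv2.imread("pics/top0.png")
c1=cv2.resize(a[130:200,295:365],(400,400),interpolation=cv2.INTER_CUBIC)
c2=cv2.resize(b[210:300,125:215],(400,400),interpolation=cv2.INTER_CUBIC)
cv2.imwrite("pics/c1.png",np.hstack([c1,c2]))
c3=cv2.resize(a[200:310,240:350],(400,400),interpolation=cv2.INTER_CUBIC)
c4=cv2.resize(b[130:200,235:355],(400,233),interpolation=cv2.INTER_CUBIC)
c4=np.vstack([c4,np.zeros((167,400,3),np.uint8)])
cv2.imwrite("pics/c2.png",np.hstack([c3,c4]))
E
```

```text
(no output)
```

View pics/c1.png

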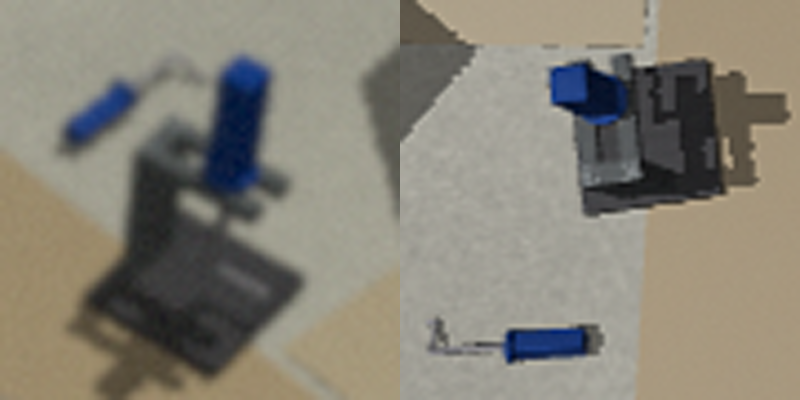

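View pics/c2.png

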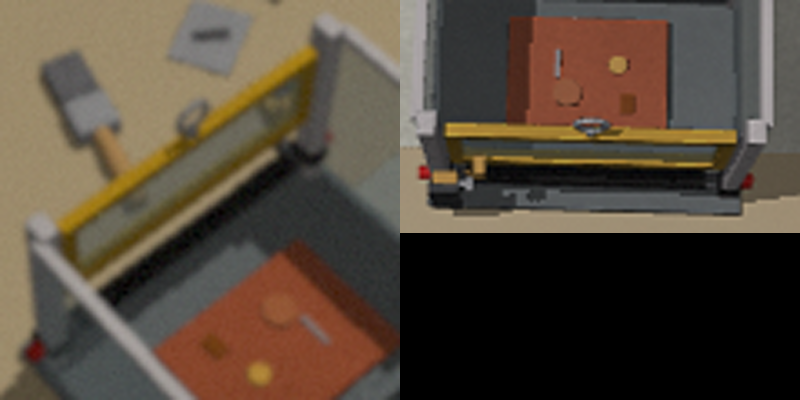

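```bash
python3 - <<'E'
from h import *
a=cv2.imread("pics/scene0.png");b=cv2.imread("pics/top0.png")
def z(im,x0,y0,w,h,k,step):
    c=cv2.resize(im[y0:y0+h,x0:x0+w],(w*k,h*k),interpolation=cv2.INTER_NEAREST)
    for x in range(x0,x0+w,step): cv2.putText(c,str(x),((x-x0)*k,10),0,.35,(0,255,255),1); cv2.line(c,((x-x0)*k,0),((x-x0)*k,h*k),(0,255,255),1)
    for y in range(y0,y0+h,step): cv2.putText(c,str(y),(0,(y-y0)*k+10),0,.35,(0,255,255),1); cv2.line(c,(0,(y-y0)*k),(w*k,(y-y0)*k),(0,255,255),1)
    return c
cv2.imwrite("pics/g1.png",z(b,154,218,50,44,13,10))
cv2.imwrite("pics/g2.png",z(a,305,135,46,60,10,10))
cv2.imwrite("pics/g3.png",z(b,236,150,112,48,7,10))
cv2.imwrite("pics/g4.png",z(a,245,205,90,85,7,10))
E
```

```text
(no output)
```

View pics/g1.png

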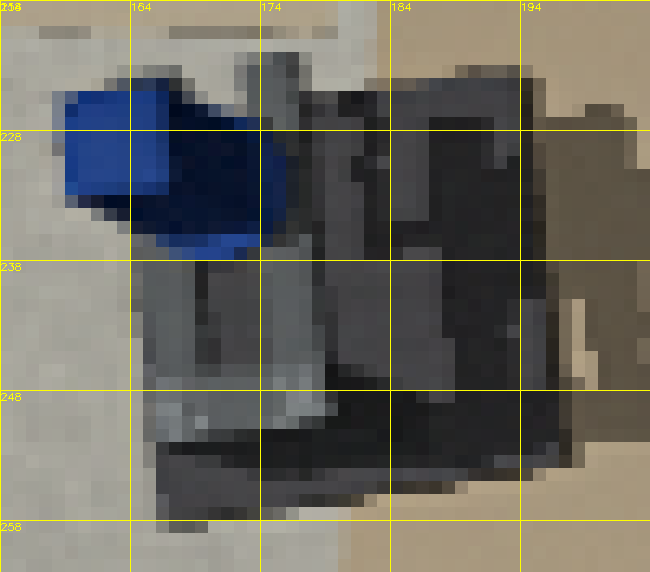

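View pics/g2.png

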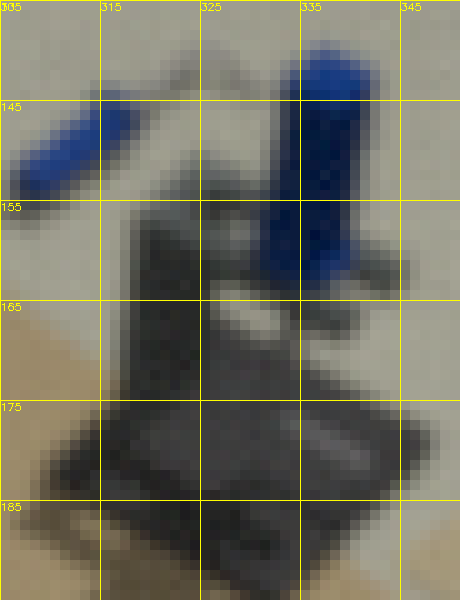

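View pics/g3.png

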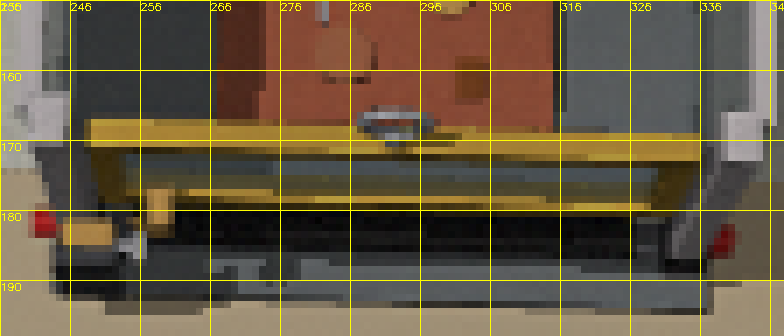

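View pics/g4.png

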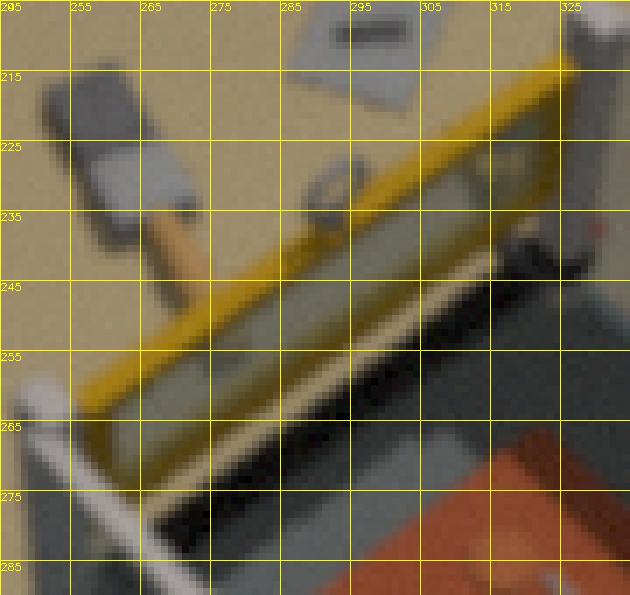

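```bash
python3 - <<'E'
from h import *
_,Kt,Tt=cam("top");_,Ks,Ts=cam("scene")
def e(u,v,z): return onz(Kt,Tt,u-.5,v-.5,z)
for zb in(0.01,0.02):
  BL,BR,TR=e(166,258,zb),e(197.8,253,zb),e(195,223.3,zb)
  print("base",BL.round(4),BR.round(4),TR.round(4), np.degrees(np.arctan2(-(BL-BR)[0],(BL-BR)[1])), np.degrees(np.arctan2((TR-BR)[1],(TR-BR)[0])),np.linalg.norm(BL-BR),np.linalg.norm(TR-BR))
for z in(.195,.2): print("handle top",z,e(163,229,z).round(4),e(166.9,225,z).round(4)-e(159,233,z).round(4))
p,g=tri(ray(Kt,Tt,162.5,228.5),ray(Ks,Ts,337,142)); print("tri handle",p.round(4),g)
# stand outer edges at .115
a,b=e(165,238.5,.115),e(166.2,249,.115); print("left prong",a,b,np.degrees(np.arctan2((a-b)[1],(a-b)[0])))
a,b=e(178,236,.115),e(179,249.5,.115); print("right prong",a,b,np.degrees(np.arctan2((a-b)[1],(a-b)[0])))
a,b=e(167,250.5,.115),e(179,249.5,.115); print("col back",a,b)
# ring
p,g=tri(ray(Kt,Tt,292.0,167.3),ray(Ks,Ts,293,231));print("tri ring",p,g)
print("top ring",onz(Kt,Tt,292,167.5,.212), onz(Kt,Tt,292,166.5,.226), onz(Ks,Ts,293,231,.212))
# rail top: height 0.196 (ring centre -22 +6?) front/back edges ends
for z in(.19,.196):
  L,R=e(248.8,167.0,z),e(336,169,z); print("rail back",L,R,np.linalg.norm(L-R),np.degrees(np.arctan2(-(L-R)[0],(L-R)[1])),(L+R)/2)
  L,R=e(248.8,170.8,z),e(336,173,z); print("rail front",L,R,np.linalg.norm(L-R),np.degrees(np.arctan2(-(L-R)[0],(L-R)[1])),(L+R)/2)
# base front edge
L,R=e(244,193,.0),e(337.5,195.2,.0);print("base front",L,R,np.degrees(np.arctan2(-(L-R)[0],(L-R)[1])))
E
```

```text
base [0.3463 0.343  0.01  ] [0.3638 0.2425 0.01  ] [0.4595 0.2567 0.01  ] 9.851698976171352 8.417691236217665 0.10199023025768604 0.09680854862757364
base [0.3457 0.3401 0.02  ] [0.3631 0.2404 0.02  ] [0.458  0.2545 0.02  ] 9.851698976171381 8.417691236217644 0.10116794537629081 0.09602804047767402
handle top 0.195 [0.4149 0.3027 0.195 ] [ 0.0225 -0.0202  0.    ]
handle top 0.2 [0.4143 0.3012 0.2   ] [ 0.0224 -0.0201  0.    ]
tri handle [0.415  0.3028 0.1952] 0.00021984760649513177
left prong [0.39737327 0.31923659 0.115     ] [0.36656654 0.3136121  0.115     ] 10.346730252636137
right prong [0.40536085 0.28144152 0.115     ] [0.36568396 0.27603588 0.115     ] 7.758287550673549
col back [0.36221834 0.31097363 0.115     ] [0.36568396 0.27603588 0.115     ]
tri ring [ 0.59034982 -0.04991385  0.21387065] 0.002773486974938283
top ring [ 0.58951733 -0.05111502  0.212     ] [ 0.58814113 -0.05064376  0.226     ] [ 0.59005867 -0.04771852  0.212     ]
rail back [0.59713404 0.07258596 0.19      ] [ 0.59518755 -0.1755903   0.19      ] 0.2481838923106816 -0.449370630661928 [ 0.59616079 -0.05150217  0.19      ]
rail front [0.58592845 0.0722541  0.19      ] [ 0.58340212 -0.17546395  0.19      ] 0.24773093431292806 -0.5843052953882468 [ 0.58466529 -0.05160492  0.19      ]
rail back [0.59531552 0.0720725  0.196     ] [ 0.59338005 -0.17469942  0.196     ] 0.2467795113259984 -0.4493706306619098 [ 0.59434778 -0.05131346  0.196     ]
rail front [0.58417334 0.07174252 0.196     ] [ 0.58166131 -0.17457378  0.196     ] 0.24632911645026287 -0.584305295388281 [ 0.58291732 -0.05141563  0.196     ]
base front [0.56501258 0.10210187 0.        ] [ 0.56243437 -0.20780655  0.        ] -0.4766476445328987
```

Candidates for the pole's handle: the upright one in the fork, scene (336,152) and top (163,229); the small one lying down, scene (313,150) and top (155,287); and the iron's handle, scene (157,238) and top (382,270). I choose the upright one. The crop shows the larger square handle above the fork with its prongs. Its top triangulates to z=0.195, which matches 160+35 mm. Stand yaw is about +9°, the ring is at about (0.590, -0.050, 0.212), and screen yaw is about -0.5°.

First I rise and turn the jaws onto the pole's y axis.

Request:
{"fn": "arm_command", "kwargs": {
  "motion": [
    {"slide": [0, 0, -0.04], "turn": [0, 0, 0.2]},
    {"slide": [0, 0, -0.04], "turn": [0, 0, 0.2]},
    {"slide": [0, 0, -0.04], "turn": [0, 0, 0.18]},
    {"slide": [0, 0, 0], "turn": [0, 0, 0]},
    {"slide": [0, 0, 0], "turn": [0, 0, 0]}
  ],
  "gripper": 100,
  "grip_force": 55
}}

```text
t: 0.62
tool_pos: [0.2599, -0.541, 0.4534]
orientation: [2.392, -2.035, 0.003]
force: [-0.6, 0.1, -0.0]
opening: 0.0929
```

```bash
cat > p.py <<'E'
import sys
from h import *
from scipy.spatial.transform import Rotation as Ro
def st(): 
    s=robot.read_state(); R=Ro.from_rotvec(s["orientation"]).as_matrix(); return s,np.array(s["tool_pos"]),R
def plan(*wps,h=None):
    s,p,R=st()
    print("t",round(s["t"],2),"pos",p.round(4),"head",np.degrees(np.arctan2(R[1,0],R[0,0])).round(2),"tilt",np.degrees(np.arccos(-R[2,2])).round(2),"F",np.round(s["force"],2),"M",np.round(s["wrist_torque"],3),"op",round(s["opening"],4),"q",np.round(s["q"],2))
    for w in wps:
        d=R.T@(np.array(w)-p)/.4; print(" slide",d.round(4),"rows",np.ceil(np.linalg.norm(d)/.104)); p=np.array(w)
    if h is not None:
        x=np.array([np.cos(np.radians(h)),np.sin(np.radians(h)),0]);z=np.array([0,0,-1.]);G=np.c_[x,np.cross(z,x),z]
        print(" turn",(Ro.from_matrix(R.T@G).as_rotvec()/.5).round(4))
E
python3 - <<'E'
from p import *
plan((.46,-.10,.45),(.415,.303,.45),(.415,.303,.327),h=-81)
E
```

```text
t 0.62 pos [ 0.2599 -0.541   0.4534] head -80.79 tilt 0.11 F [-0.59  0.06 -0.03] M [0.034 0.016 0.029] op 0.0929 q [-1.21  0.11  1.42 -0.    1.61  0.2 ]
 slide [-1.0084 -0.6702  0.0068] rows 12.0
 slide [-1.0125 -0.0501 -0.0019] rows 10.0
 slide [-6.000e-04  1.000e-04  3.075e-01] rows 3.0
 turn [-0.0007 -0.0039  0.0072]
```

Request:
{"fn": "arm_command", "kwargs": {
  "motion": [
    {"slide": [-0.084, -0.056, 0]},
    {"slide": [-0.084, -0.056, 0]},
    {"slide": [-0.084, -0.056, 0]},
    {"slide": [-0.084, -0.056, 0]},
    {"slide": [-0.084, -0.056, 0]}
  ]
}}

```text
invalid input at $.motion[0]: expected keys slide, turn
```

Request:
{"fn": "arm_command", "kwargs": {
  "motion": [
    {"slide": [-0.084, -0.056, 0]},
    {"slide": [-0.084, -0.056, 0]},
    {"slide": [-0.084, -0.056, 0]},
    {"slide": [-0.084, -0.056, 0]},
    {"slide": [-0.084, -0.056, 0]}
  ]
}}

```text
invalid input at $.motion[0]: expected keys slide, turn
```

Request:
{"fn": "arm_command", "kwargs": {
  "motion": [
    {"slide": [-0.084, -0.056, 0]},
    {"slide": [-0.084, -0.056, 0]},
    {"slide": [-0.1, -0.005, 0]},
    {"slide": [-0.1, -0.005, 0]},
    {"slide": [-0.1, -0.005, 0]}
  ]
}}

```text
invalid input at $.motion[0]: expected keys slide, turn
```

Request:
{"fn": "arm_command", "kwargs": {
  "motion": [
    {"slide": [-0.1, -0.005, 0]},
    {"slide": [-0.1, -0.005, 0]},
    {"slide": [-0.1, -0.005, 0]},
    {"slide": [-0.1, -0.005, 0]},
    {"slide": [-0.1, -0.005, 0]}
  ]
}}

```text
invalid input at $.motion[0]: expected keys slide, turn
```

```bash
python3 - <<'E'
from p import *
plan((.415,.303,.45),(.415,.303,.327),h=-81)
E
```

```text
t 0.62 pos [ 0.2599 -0.541   0.4534] head -80.79 tilt 0.11 F [-0.59  0.06 -0.03] M [0.034 0.016 0.029] op 0.0929 q [-1.21  0.11  1.42 -0.    1.61  0.2 ]
 slide [-2.0209 -0.7204  0.0049] rows 21.0
 slide [-6.000e-04  1.000e-04  3.075e-01] rows 3.0
 turn [-0.0007 -0.0039  0.0072]
```

Turn must always be given.

Request:
{"fn": "arm_command", "kwargs": {
  "motion": [
    {"slide": [-0.084, -0.056, 0], "turn": [0, 0, 0.007]},
    {"slide": [-0.084, -0.056, 0], "turn": [0, 0, 0]},
    {"slide": [-0.084, -0.056, 0], "turn": [0, 0, 0]},
    {"slide": [-0.084, -0.056, 0], "turn": [0, 0, 0]},
    {"slide": [-0.084, -0.056, 0], "turn": [0, 0, 0]}
  ]
}}

```text
t: 1.03
tool_pos: [0.3446, -0.3557, 0.4507]
orientation: [-2.389, 2.04, 0.004]
force: [0.8, -0.5, -0.0]
opening: 0.0933
```

Request:
{"fn": "arm_command", "kwargs": {
  "motion": [
    {"slide": [-0.084, -0.056, 0], "turn": [0, 0, 0]},
    {"slide": [-0.084, -0.056, 0], "turn": [0, 0, 0]},
    {"slide": [-0.084, -0.056, 0], "turn": [0, 0, 0]},
    {"slide": [-0.084, -0.056, 0], "turn": [0, 0, 0]},
    {"slide": [-0.084, -0.056, 0], "turn": [0, 0, 0]}
  ]
}}

```text
t: 1.45
tool_pos: [0.4295, -0.1723, 0.4511]
orientation: [2.389, -2.039, -0.003]
force: [0.9, -0.1, -0.1]
opening: 0.093
```

Request:
{"fn": "arm_command", "kwargs": {
  "motion": [
    {"slide": [-0.084, -0.056, 0], "turn": [0, 0, 0]},
    {"slide": [-0.084, -0.056, 0], "turn": [0, 0, 0]},
    {"slide": [-0.1, -0.005, 0], "turn": [0, 0, 0]},
    {"slide": [-0.1, -0.005, 0], "turn": [0, 0, 0]},
    {"slide": [-0.1, -0.005, 0], "turn": [0, 0, 0]}
  ]
}}

```text
t: 1.87
tool_pos: [0.4502, 0.0203, 0.4508]
orientation: [2.388, -2.038, -0.003]
force: [0.3, -0.1, 0.2]
opening: 0.0928
```

Request:
{"fn": "arm_command", "kwargs": {
  "motion": [
    {"slide": [-0.1, -0.005, 0], "turn": [0, 0, 0]},
    {"slide": [-0.1, -0.005, 0], "turn": [0, 0, 0]},
    {"slide": [-0.1, -0.005, 0], "turn": [0, 0, 0]},
    {"slide": [-0.1, -0.005, 0], "turn": [0, 0, 0]},
    {"slide": [-0.1, -0.005, 0], "turn": [0, 0, 0]}
  ]
}}

```text
t: 2.28
tool_pos: [0.429, 0.2194, 0.4511]
orientation: [2.388, -2.038, -0.001]
force: [0.6, -0.5, -0.4]
opening: 0.0928
```

```bash
python3 - <<'E'
from p import *
cam("scene","scene1");
plan((.415,.303,.45),(.415,.303,.327),h=-81)
E
```

```text
t 2.33 pos [0.4276 0.225  0.4509] head -80.72 tilt 0.25 F [-3.92  1.94 -0.95] M [ 0.08   0.181 -0.016] op 0.0928 q [ 0.38 -0.2   1.73  0.    1.62  1.79]
 slide [-0.1974 -0.0003  0.0029] rows 2.0
 slide [ 0.0012 -0.0007  0.3075] rows 3.0
 turn [0.0043 0.0076 0.0099]
```

View pics/scene1.png

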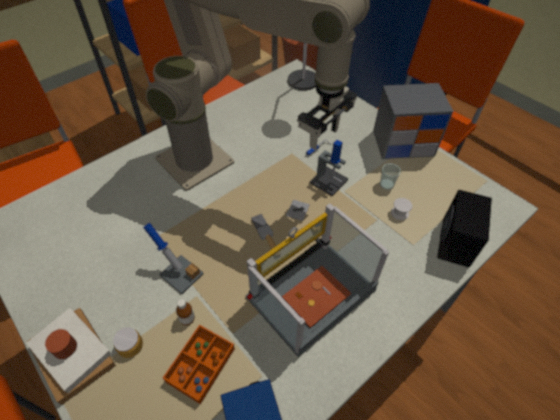

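Request:
{"fn": "arm_command", "kwargs": {
  "motion": [
    {"slide": [-0.099, 0, 0], "turn": [0, 0, 0]},
    {"slide": [-0.099, 0, 0], "turn": [0, 0, 0]},
    {"slide": [0, 0, 0], "turn": [0, 0, 0]},
    {"slide": [0, 0, 0], "turn": [0, 0, 0]},
    {"slide": [0, 0, 0], "turn": [0, 0, 0]}
  ]
}}

```text
t: 2.75
tool_pos: [0.4176, 0.2957, 0.4513]
orientation: [2.387, -2.039, -0.001]
force: [-0.6, -0.1, 0.2]
opening: 0.0931
```

```bash
python3 - <<'E'
from p import *
im,K,T=cam("scene","scene2"); cv2.imwrite("pics/c3.png",cv2.resize(im[60:210,270:420],(600,600),interpolation=cv2.INTER_CUBIC))
plan((.415,.303,.45),(.415,.303,.327),h=-81)
E
```

```text
t 2.8 pos [0.4179 0.2951 0.4517] head -81.1 tilt 0.1 F [-0.29  0.1  -0.04] M [ 0.048 -0.004  0.001] op 0.0931 q [ 0.51 -0.12  1.66 -0.    1.61  1.93]
 slide [-0.0205  0.004   0.0042] rows 1.0
 slide [-3.000e-04 -4.000e-04  3.075e-01] rows 3.0
 turn [ 0.0028 -0.002  -0.0033]
```

View pics/c3.png

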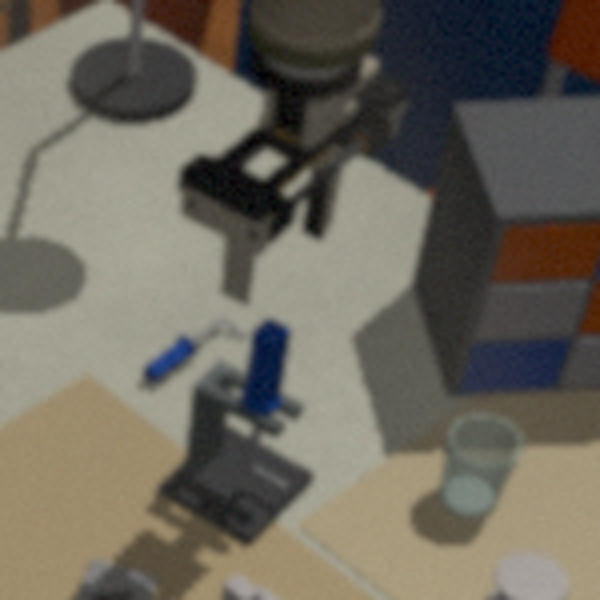

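The gripper is above the handle. Now I descend.

Request:
{"fn": "arm_command", "kwargs": {
  "motion": [
    {"slide": [-0.02, 0.004, 0.05], "turn": [0, 0, 0]},
    {"slide": [0, 0, 0.08], "turn": [0, 0, 0]},
    {"slide": [0, 0, 0.08], "turn": [0, 0, 0]},
    {"slide": [0, 0, 0.07], "turn": [0, 0, 0]},
    {"slide": [0, 0, 0.03], "turn": [0, 0, 0]}
  ]
}}

```text
t: 3.22
tool_pos: [0.4142, 0.3013, 0.3241]
orientation: [2.38, -2.042, -0.003]
force: [-0.6, -0.6, -0.7]
opening: 0.093
```

Request:
{"fn": "arm_command", "kwargs": {
  "motion": [
    {"slide": [0, 0, 0], "turn": [0, 0, 0]},
    {"slide": [0, 0, 0], "turn": [0, 0, 0]},
    {"slide": [0, 0, 0], "turn": [0, 0, 0]},
    {"slide": [0, 0, 0], "turn": [0, 0, 0]},
    {"slide": [0, 0, 0], "turn": [0, 0, 0]}
  ],
  "gripper": 0,
  "grip_force": 50
}}

```text
t: 3.63
tool_pos: [0.4157, 0.3038, 0.3308]
orientation: [-2.384, 2.042, -0.002]
force: [-0.1, -0.6, 0.1]
opening: 0.0642
```

Request:
{"fn": "arm_command", "kwargs": {
  "motion": [
    {"slide": [0, 0, 0], "turn": [0, 0, 0]},
    {"slide": [0, 0, 0], "turn": [0, 0, 0]},
    {"slide": [0, 0, 0], "turn": [0, 0, 0]},
    {"slide": [0, 0, 0], "turn": [0, 0, 0]},
    {"slide": [0, 0, 0], "turn": [0, 0, 0]}
  ]
}}

```text
t: 4.05
tool_pos: [0.4149, 0.3035, 0.3287]
orientation: [2.386, -2.043, -0.0]
force: [-0.1, -1.1, 0.0]
opening: 0.0309
```

```bash
python3 - <<'E'
from p import *
im,K,T=cam("scene","scene3"); cv2.imwrite("pics/c4.png",cv2.resize(im[60:210,270:420],(600,600),interpolation=cv2.INTER_CUBIC))
plan((.415,.303,.327),(.415,.303,.467),h=-81)
E
```

```text
t 4.1 pos [0.4149 0.3036 0.3287] head -81.15 tilt 0.01 F [-0.07  0.06  0.46] M [ 0.023 -0.018 -0.031] op 0.0271 q [ 0.53 -0.05  1.82  0.    1.38  1.95]
 slide [0.0014 0.     0.0043] rows 1.0
 slide [ 0.    0.   -0.35] rows 4.0
 turn [ 0.0002 -0.     -0.0054]
```

View pics/c4.png

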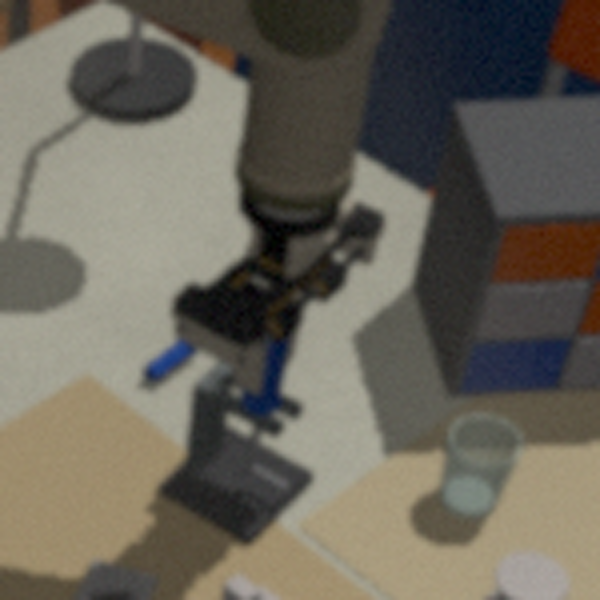

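Request:
{"fn": "arm_command", "kwargs": {
  "motion": [
    {"slide": [0, 0, 0], "turn": [0, 0, 0]},
    {"slide": [0, 0, 0], "turn": [0, 0, 0]},
    {"slide": [0, 0, 0], "turn": [0, 0, 0]},
    {"slide": [0, 0, 0], "turn": [0, 0, 0]},
    {"slide": [0, 0, 0], "turn": [0, 0, 0]}
  ]
}}

```text
t: 4.52
tool_pos: [0.4149, 0.3035, 0.3286]
orientation: [2.386, -2.044, -0.0]
force: [-0.4, 0.6, -0.1]
opening: 0.0243
```

Request:
{"fn": "arm_command", "kwargs": {
  "motion": [
    {"slide": [0, 0, -0.02], "turn": [0, 0, 0]},
    {"slide": [0, 0, -0.02], "turn": [0, 0, 0]},
    {"slide": [0, 0, -0.02], "turn": [0, 0, 0]},
    {"slide": [0, 0, 0], "turn": [0, 0, 0]},
    {"slide": [0, 0, 0], "turn": [0, 0, 0]}
  ]
}}

```text
t: 4.93
tool_pos: [0.4153, 0.3037, 0.354]
orientation: [-2.385, 2.042, -0.001]
force: [-0.2, 0.5, -1.8]
opening: 0.024
```

```bash
python3 - <<'E'
from p import *
im,K,T=cam("scene","scene4"); cv2.imwrite("pics/c5.png",cv2.resize(im[60:210,270:420],(600,600),interpolation=cv2.INTER_CUBIC))
plan((.415,.303,.467),h=-81)
E
```

```text
t 4.98 pos [0.4151 0.3036 0.3532] head -81.16 tilt 0.05 F [ 0.13  0.6  -2.14] M [-0.004  0.048 -0.011] op 0.0235 q [ 0.53 -0.07  1.79 -0.    1.42  1.95]
 slide [ 1.300e-03  2.000e-04 -2.844e-01] rows 3.0
 turn [-0.0018  0.0006 -0.0056]
```

View pics/c5.png

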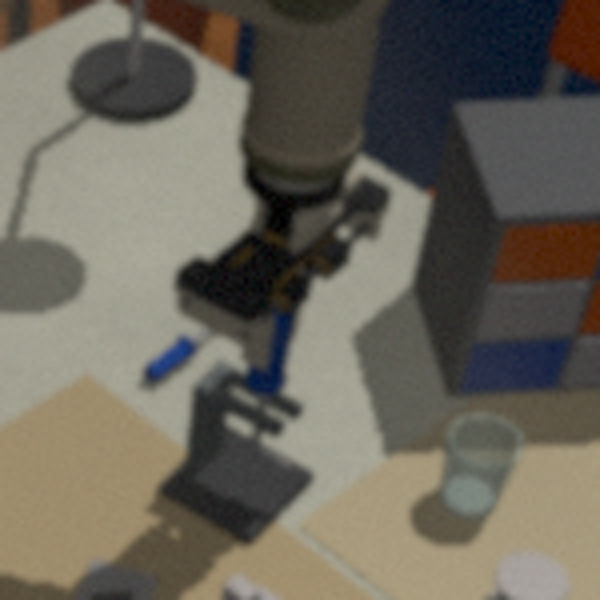

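Pole held (opening 24 mm, -2 N for its weight). Now I lift it clear and turn to the screen's yaw.

Request:
{"fn": "arm_command", "kwargs": {
  "motion": [
    {"slide": [0, 0, -0.08], "turn": [0, 0, 0]},
    {"slide": [0, 0, -0.08], "turn": [0, 0, 0]},
    {"slide": [0, 0, -0.08], "turn": [0, 0, 0]},
    {"slide": [0, 0, -0.08], "turn": [0, 0, 0.1]},
    {"slide": [0, 0, -0.07], "turn": [0, 0, 0.1]}
  ]
}}

```text
t: 5.4
tool_pos: [0.4148, 0.3034, 0.5105]
orientation: [-2.278, 2.162, -0.0]
force: [-0.3, 0.5, -1.6]
opening: 0.0239
```

Request:
{"fn": "arm_command", "kwargs": {
  "motion": [
    {"slide": [0, 0, 0], "turn": [0, 0, 0.1]},
    {"slide": [0, 0, 0], "turn": [0, 0, 0.03]},
    {"slide": [0, 0, 0], "turn": [0, 0, 0]},
    {"slide": [0, 0, 0], "turn": [0, 0, 0]},
    {"slide": [0, 0, 0], "turn": [0, 0, 0]}
  ]
}}

```text
t: 5.82
tool_pos: [0.4148, 0.3034, 0.5069]
orientation: [2.209, -2.23, -0.001]
force: [-0.1, -0.0, -1.4]
opening: 0.0236
```

```bash
python3 - <<'E'
from p import *
plan((.50,-.05,.51),h=-90.5)
E
```

```text
t 5.82 pos [0.4148 0.3034 0.5069] head -90.54 tilt 0.18 F [-0.08 -0.02 -1.36] M [-0.039  0.027 -0.005] op 0.0236 q [ 0.53 -0.12  1.56 -0.    1.71  2.11]
 slide [ 0.8815 -0.2213 -0.0069] rows 9.0
 turn [ 0.0053 -0.0032 -0.0015]
```

Request:
{"fn": "arm_command", "kwargs": {
  "motion": [
    {"slide": [0.06, -0.015, 0], "turn": [0, 0, 0]},
    {"slide": [0.08, -0.02, 0], "turn": [0, 0, 0]},
    {"slide": [0.09, -0.022, 0], "turn": [0, 0, 0]},
    {"slide": [0.09, -0.022, 0], "turn": [0, 0, 0]},
    {"slide": [0.09, -0.022, -0.007], "turn": [0, 0, 0]}
  ]
}}

```text
t: 6.23
tool_pos: [0.4534, 0.1377, 0.5098]
orientation: [2.21, -2.23, -0.002]
force: [-0.1, -0.1, -2.3]
opening: 0.0235
```

Request:
{"fn": "arm_command", "kwargs": {
  "motion": [
    {"slide": [0.09, -0.022, 0], "turn": [0, 0, 0]},
    {"slide": [0.09, -0.022, 0], "turn": [0, 0, 0]},
    {"slide": [0.09, -0.022, 0], "turn": [0, 0, 0]},
    {"slide": [0.09, -0.022, 0], "turn": [0, 0, 0]},
    {"slide": [0.07, -0.02, 0], "turn": [0, 0, 0]}
  ]
}}

```text
t: 6.65
tool_pos: [0.4949, -0.0359, 0.5104]
orientation: [2.208, -2.232, -0.002]
force: [1.0, -0.0, -2.3]
opening: 0.0239
```

Request:
{"fn": "arm_command", "kwargs": {
  "motion": [
    {"slide": [0.04, -0.01, 0], "turn": [0, 0, 0]},
    {"slide": [0, 0, 0], "turn": [0, 0, 0]},
    {"slide": [0, 0, 0], "turn": [0, 0, 0]},
    {"slide": [0, 0, 0], "turn": [0, 0, 0]},
    {"slide": [0, 0, 0], "turn": [0, 0, 0]}
  ]
}}

```text
t: 7.07
tool_pos: [0.4986, -0.0484, 0.5112]
orientation: [2.211, -2.232, -0.001]
force: [0.2, -0.0, -1.2]
opening: 0.0238
```

```bash
python3 - <<'E'
from p import *
im,K,T=cam("scene","scene5"); im2,K2,T2=cam("top","top5")
plan((.50,-.05,.51),h=-90.5)
s,p,R=st()
print("hookpred",proj(K,T,p+[.017,0,-.2936]),"collar",proj(K,T,p-[0,0,.2136]),"ring",proj(K,T,[.59,-.0505,.212]))
cv2.imwrite("pics/c6.png",np.hstack([cv2.resize(im[140:280,230:360],(520,560),interpolation=cv2.INTER_CUBIC),]))
E
```

```text
t 7.17 pos [ 0.4987 -0.0483  0.5115] head -90.51 tilt 0.01 F [ 0.03 -0.3  -2.39] M [ 0.026  0.    -0.01 ] op 0.0239 q [-0.2  -0.16  1.58  0.    1.72  1.38]
 slide [ 0.0042 -0.0033  0.0038] rows 1.0
 turn [-0.0001  0.0003 -0.0003]
hookpred [274.36252064 212.94355521] collar [270.00068509 189.85395517] ring [292.20341583 231.54812884]
```

View pics/c6.png

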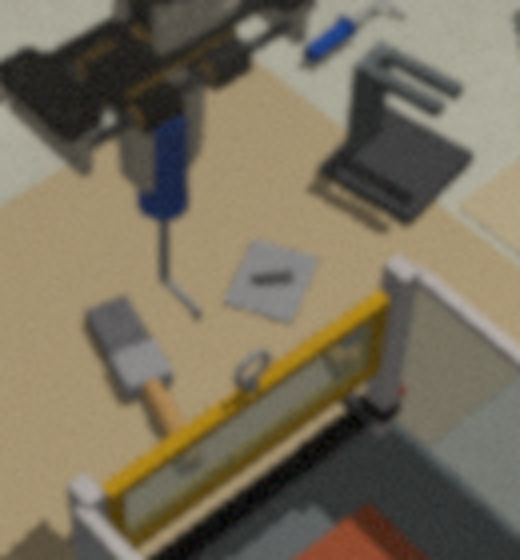

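View pics/top5.png

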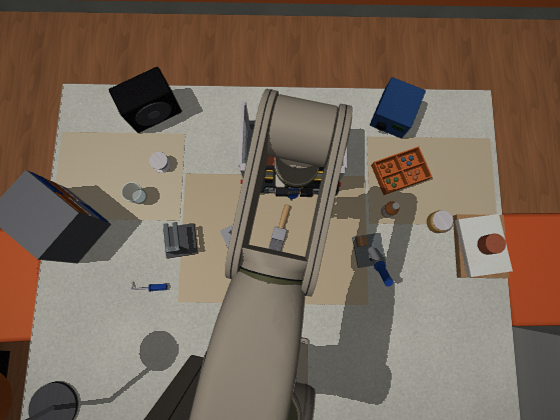

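```bash
python3 - <<'E'
from p import *
im=cv2.imread("pics/scene5.png")
_,K,T=cam("scene"); s,p,R=st()
x0,y0,w,h,k=256,170,50,70,8
c=cv2.resize(im[y0:y0+h,x0:x0+w],(w*k,h*k),interpolation=cv2.INTER_NEAREST)
c2=c.copy()
def mk(q,col):
    u,v=proj(K,T,q); print(np.round(q,4),u.round(1),v.round(1)); cv2.circle(c2,(int((u+.5-x0)*k),int((v+.5-y0)*k)),3,col,-1)
for o in(0,.017,.034): mk(p+[o,0,-.2936],(0,0,255))
mk(p+[.034,0,-.3046],(255,0,255)); mk(p-[0,0,.2136],(0,255,255)); mk(p-[0,0,.2076],(0,255,255))
for a in np.arange(0,6.28,.5): mk(np.array([.59,-.0505+.0135*np.cos(a),.212+.0135*np.sin(a)]),(0,255,0))
cv2.imwrite("pics/c7.png",np.hstack([c,c2]))
E
```

```text
[ 0.4987 -0.0484  0.218 ] 270.3 209.2
[ 0.5157 -0.0484  0.218 ] 274.3 212.9
[ 0.5327 -0.0484  0.218 ] 278.5 216.7
[ 0.5327 -0.0484  0.207 ] 278.5 219.2
[ 0.4987 -0.0484  0.298 ] 270.0 189.9
[ 0.4987 -0.0484  0.304 ] 270.0 188.3
[ 0.59  -0.037  0.212] 296.0 228.8
[ 0.59   -0.0387  0.2185] 295.6 227.7
[ 0.59   -0.0432  0.2234] 294.4 227.5
[ 0.59   -0.0495  0.2255] 292.6 228.3
[ 0.59   -0.0561  0.2243] 290.8 229.9
[ 0.59   -0.0613  0.2201] 289.2 231.9
[ 0.59   -0.0639  0.2139] 288.4 233.8
[ 0.59   -0.0631  0.2073] 288.6 235.2
[ 0.59   -0.0593  0.2018] 289.6 235.6
[ 0.59   -0.0533  0.1988] 291.3 235.0
[ 0.59   -0.0467  0.1991] 293.1 233.6
[ 0.59   -0.0409  0.2025] 294.8 231.7
[ 0.59   -0.0375  0.2082] 295.8 229.8
```

View pics/c7.png

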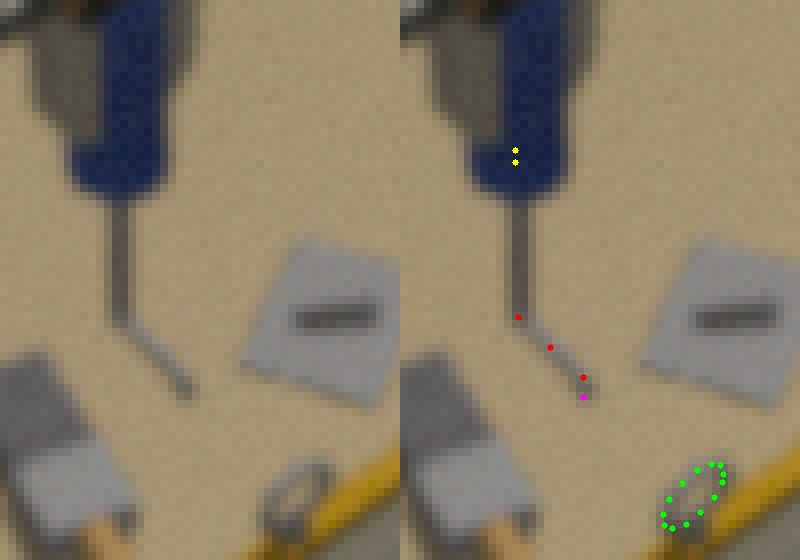

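Request:
{"fn": "arm_command", "kwargs": {
  "motion": [
    {"slide": [0.003, -0.02, 0.004], "turn": [0, 0, 0]},
    {"slide": [0, -0.02, 0], "turn": [0, 0, 0]},
    {"slide": [0, -0.02, 0], "turn": [0, 0, 0]},
    {"slide": [0, 0, 0], "turn": [0, 0, 0]},
    {"slide": [0, 0, 0], "turn": [0, 0, 0]}
  ]
}}

```text
t: 7.63
tool_pos: [0.5234, -0.0508, 0.5095]
orientation: [2.209, -2.233, -0.001]
force: [0.1, 0.7, -1.3]
opening: 0.0239
```

```bash
python3 - <<'E'
from p import *
plan((.575,-.0495,.510),h=-90.5)
E
```

```text
t 7.63 pos [ 0.5234 -0.0508  0.5095] head -90.6 tilt 0.06 F [ 0.13  0.66 -1.26] M [ 0.061  0.053 -0.02 ] op 0.0239 q [-0.19 -0.09  1.52  0.    1.71  1.39]
 slide [-0.0047 -0.129  -0.0014] rows 2.0
 turn [ 0.0019  0.0004 -0.0035]
```

Request:
{"fn": "arm_command", "kwargs": {
  "motion": [
    {"slide": [-0.003, -0.02, 0], "turn": [0, 0, 0]},
    {"slide": [0, -0.015, 0], "turn": [0, 0, 0]},
    {"slide": [0, -0.015, 0], "turn": [0, 0, 0]},
    {"slide": [0, -0.01, 0], "turn": [0, 0, 0]},
    {"slide": [0, 0, 0], "turn": [0, 0, 0]}
  ]
}}

```text
t: 8.05
tool_pos: [0.5475, -0.05, 0.5096]
orientation: [2.209, -2.233, -0.0]
force: [-0.1, -0.0, -2.1]
opening: 0.0236
```

```bash
cat > v.py <<'E'
from p import *
import sys
n=sys.argv[1]; dz=float(sys.argv[2]) if len(sys.argv)>2 else 0
im,K,T=cam("scene","sc_"+n)
plan((.575,-.0495,.510),h=-90.5); s,p,R=st()
x0,y0,w,h,k=262,175,66,75,9
c=cv2.resize(im[y0:y0+h,x0:x0+w],(w*k,h*k)[:2],interpolation=cv2.INTER_CUBIC)
c=cv2.resize(c,(528,600))
cv2.imwrite("pics/v_"+n+".png",c)
E
python3 v.py a
```

```text
t 8.1 pos [ 0.5472 -0.0499  0.5097] head -90.61 tilt 0.03 F [-0.91  0.73 -2.15] M [ 0.005 -0.005  0.009] op 0.0237 q [-0.18 -0.03  1.46 -0.    1.71  1.4 ]
 slide [-0.0018 -0.0695 -0.0008] rows 1.0
 turn [ 0.0009  0.0001 -0.0038]
```

View pics/v_a.png

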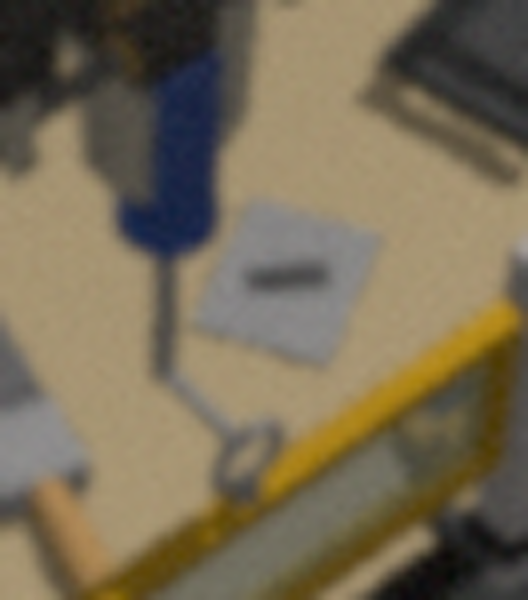

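Request:
{"fn": "arm_command", "kwargs": {
  "motion": [
    {"slide": [-0.001, -0.01, 0], "turn": [0, 0, 0]},
    {"slide": [0, -0.01, 0], "turn": [0, 0, 0]},
    {"slide": [0, -0.01, 0], "turn": [0, 0, 0]},
    {"slide": [0, 0, 0], "turn": [0, 0, 0]},
    {"slide": [0, 0, 0], "turn": [0, 0, 0]}
  ]
}}

```text
t: 8.52
tool_pos: [0.559, -0.0497, 0.5098]
orientation: [2.209, -2.233, -0.0]
force: [-0.3, -0.5, -1.8]
opening: 0.0237
```

```bash
python3 v.py b
```

```text
t 8.57 pos [ 0.5589 -0.0496  0.5099] head -90.61 tilt 0.01 F [ 0.07  0.94 -1.41] M [ 0.006  0.035 -0.032] op 0.0235 q [-0.18  0.01  1.43 -0.    1.71  1.4 ]
 slide [-0.0008 -0.0404 -0.0003] rows 1.0
 turn [ 0.0004  0.0001 -0.0038]
```

View pics/v_b.png

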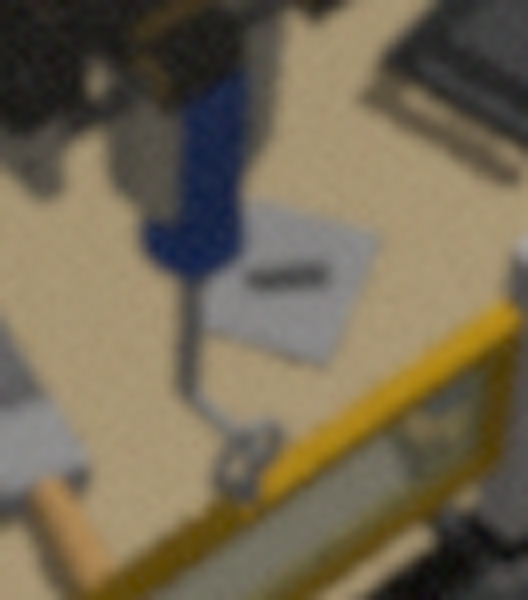

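The lip is entering the ring with no contact force. I go on to x≈0.575.

Request:
{"fn": "arm_command", "kwargs": {
  "motion": [
    {"slide": [0, -0.01, 0], "turn": [0, 0, 0]},
    {"slide": [0, -0.01, 0], "turn": [0, 0, 0]},
    {"slide": [0, -0.01, 0], "turn": [0, 0, 0]},
    {"slide": [0, -0.01, 0], "turn": [0, 0, 0]},
    {"slide": [0, 0, 0], "turn": [0, 0, 0]}
  ]
}}

```text
t: 8.98
tool_pos: [0.5755, -0.0498, 0.5097]
orientation: [2.21, -2.233, -0.0]
force: [-0.4, -0.1, -1.3]
opening: 0.0237
```

```bash
python3 v.py c
```

```text
t 9.03 pos [ 0.5752 -0.0498  0.5097] head -90.61 tilt 0.02 F [-0.24 -0.36 -3.1 ] M [-0.016 -0.001 -0.015] op 0.0238 q [-0.18  0.05  1.38  0.    1.71  1.41]
 slide [-0.0008  0.0005 -0.0008] rows 1.0
 turn [ 0.0008  0.0001 -0.0039]
```

View pics/v_c.png

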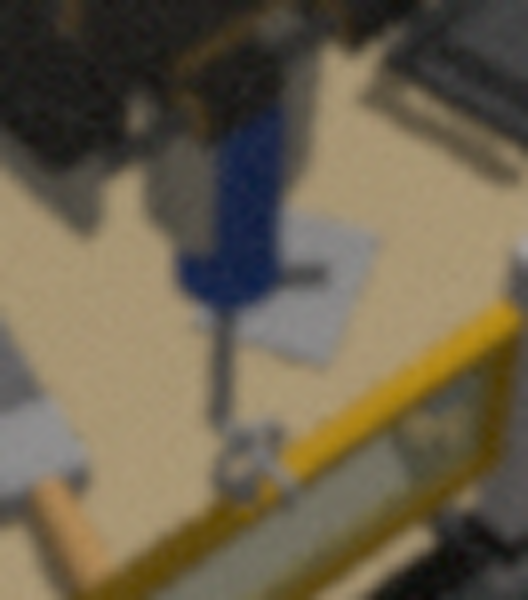

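The lip shows behind the ring at crop (290,490). Now I lower the hook.

Request:
{"fn": "arm_command", "kwargs": {
  "motion": [
    {"slide": [0, 0, 0.006], "turn": [0, 0, 0]},
    {"slide": [0, 0, 0.006], "turn": [0, 0, 0]},
    {"slide": [0, 0, 0.006], "turn": [0, 0, 0]},
    {"slide": [0, 0, 0.006], "turn": [0, 0, 0]},
    {"slide": [0, 0, 0.005], "turn": [0, 0, 0]}
  ]
}}

```text
t: 9.45
tool_pos: [0.5747, -0.0498, 0.4979]
orientation: [2.209, -2.233, -0.0]
force: [-0.1, 0.1, 0.8]
opening: 0.024
```

Request:
{"fn": "arm_command", "kwargs": {
  "motion": [
    {"slide": [0, 0, 0.005], "turn": [0, 0, 0]},
    {"slide": [0, 0, 0.005], "turn": [0, 0, 0]},
    {"slide": [0, 0, 0.005], "turn": [0, 0, 0]},
    {"slide": [0, 0, 0.005], "turn": [0, 0, 0]},
    {"slide": [0, 0, 0.005], "turn": [0, 0, 0]}
  ]
}}

```text
t: 9.87
tool_pos: [0.5747, -0.0498, 0.4884]
orientation: [-2.209, 2.233, -0.0]
force: [-2.4, 0.1, 2.2]
opening: 0.0242
```

```bash
python3 v.py d
```

```text
t 9.92 pos [ 0.5748 -0.0498  0.4878] head -90.61 tilt 0.02 F [-0.73 -0.57  0.97] M [-0.016  0.121 -0.032] op 0.0242 q [-0.18  0.05  1.42 -0.    1.67  1.41]
 slide [-0.0008 -0.0006 -0.0554] rows 1.0
 turn [ 0.0007  0.     -0.004 ]
```

View pics/v_d.png

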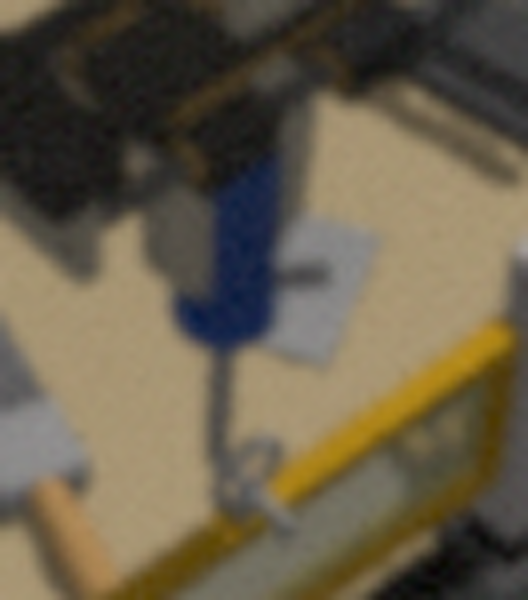

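The sash is following, about 10 mm down at about 2.5 N net.

Request:
{"fn": "arm_command", "kwargs": {
  "motion": [
    {"slide": [0, 0, 0.005], "turn": [0, 0, 0]},
    {"slide": [0, 0, 0.005], "turn": [0, 0, 0]},
    {"slide": [0, 0, 0.005], "turn": [0, 0, 0]},
    {"slide": [0, 0, 0.005], "turn": [0, 0, 0]},
    {"slide": [0, 0, 0.005], "turn": [0, 0, 0]}
  ]
}}

```text
t: 10.33
tool_pos: [0.5748, -0.0498, 0.4781]
orientation: [-2.21, 2.233, 0.0]
force: [-0.6, -0.5, 0.8]
opening: 0.0238
```

Request:
{"fn": "arm_command", "kwargs": {
  "motion": [
    {"slide": [0, 0, 0.005], "turn": [0, 0, 0]},
    {"slide": [0, 0, 0.005], "turn": [0, 0, 0]},
    {"slide": [0, 0, 0.005], "turn": [0, 0, 0]},
    {"slide": [0, 0, 0.005], "turn": [0, 0, 0]},
    {"slide": [0, 0, 0.005], "turn": [0, 0, 0]}
  ]
}}

```text
t: 10.75
tool_pos: [0.5748, -0.0498, 0.4686]
orientation: [-2.209, 2.233, -0.001]
force: [-3.7, 0.2, 5.3]
opening: 0.024
```

```bash
python3 v.py e
```

```text
t 10.8 pos [ 0.5748 -0.0498  0.4682] head -90.61 tilt 0.01 F [-1.61  0.21  1.95] M [0.059 0.295 0.021] op 0.0239 q [-0.18  0.05  1.46 -0.    1.63  1.41]
 slide [-0.0008 -0.0006 -0.1045] rows 2.0
 turn [-0.0003 -0.0002 -0.004 ]
```

View pics/v_e.png

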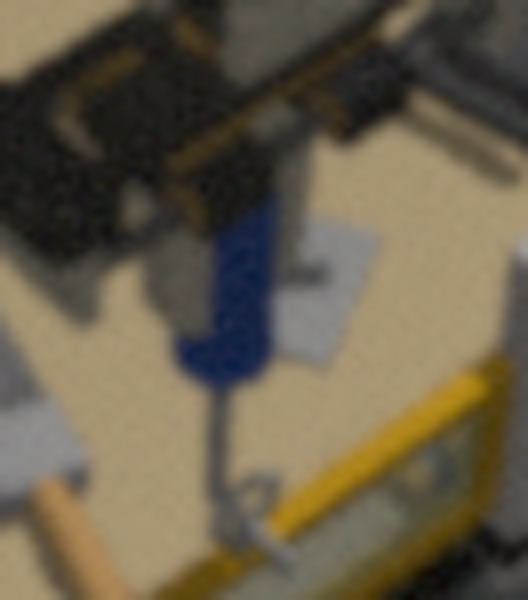

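Request:
{"fn": "arm_command", "kwargs": {
  "motion": [
    {"slide": [0, 0.002, 0.003], "turn": [0, 0, 0]},
    {"slide": [0, 0.002, 0.003], "turn": [0, 0, 0]},
    {"slide": [0, 0.002, 0.003], "turn": [0, 0, 0]},
    {"slide": [0, 0, 0.003], "turn": [0, 0, 0]},
    {"slide": [0, 0, 0.003], "turn": [0, 0, 0]}
  ]
}}

```text
t: 11.22
tool_pos: [0.573, -0.0498, 0.4638]
orientation: [-2.208, 2.231, -0.006]
force: [0.3, 0.7, 6.7]
opening: 0.0236
```

```bash
cat > f.py <<'E'
from p import *
s,p,R=st(); print(np.round(s["force"],2),np.round(s["wrist_torque"],3),np.round(s["joint_torque"],2),p.round(4))
E
python3 f.py
```

```text
[0.32 0.72 6.7 ] [ 0.112 -0.63  -0.002] [ -0.29 -47.95 -45.2   -0.31   0.93   0.  ] [ 0.573  -0.0498  0.4638]
```

Request:
{"fn": "arm_command", "kwargs": {
  "motion": [
    {"slide": [0, 0, 0.003], "turn": [0, 0, 0]},
    {"slide": [0, 0, 0.003], "turn": [0, 0, 0]},
    {"slide": [0, 0, 0.003], "turn": [0, 0, 0]},
    {"slide": [0, 0, 0], "turn": [0, 0, 0]},
    {"slide": [0, 0, 0], "turn": [0, 0, 0]}
  ]
}}

```text
t: 11.63
tool_pos: [0.573, -0.0498, 0.4598]
orientation: [-2.208, 2.231, -0.005]
force: [3.9, 0.5, 4.2]
opening: 0.0233
```

```bash
python3 f.py; python3 v.py f
```

```text
[3.88 0.5  4.16] [ 0.067 -1.193  0.023] [ -0.28 -49.1  -45.49  -0.38   1.76   0.  ] [ 0.573  -0.0498  0.4598]
t 11.68 pos [ 0.573  -0.0498  0.4597] head -90.61 tilt 0.21 F [ 4.14 -0.2   4.61] M [ 0.065 -1.265  0.006] op 0.0239 q [-0.18  0.04  1.48  0.    1.61  1.41]
 slide [-0.0007 -0.0055 -0.1257] rows 2.0
 turn [-0.0073 -0.0005 -0.0038]
```

View pics/v_f.png

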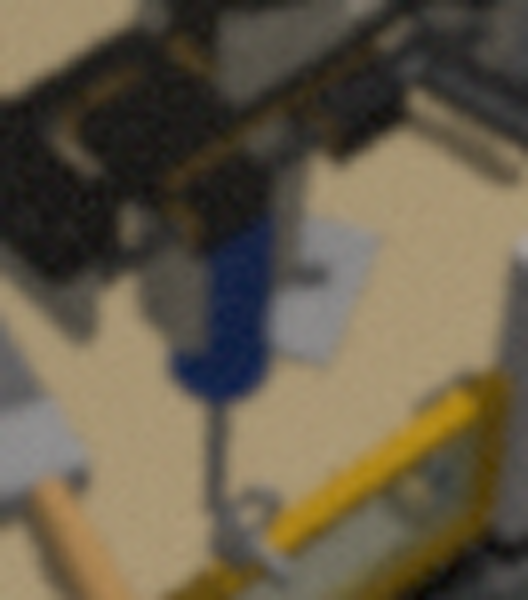

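Request:
{"fn": "arm_command", "kwargs": {
  "motion": [
    {"slide": [0, -0.002, 0.001], "turn": [0, 0, 0]},
    {"slide": [0, -0.0015, 0.002], "turn": [0, 0, 0]},
    {"slide": [0, 0, 0.002], "turn": [0, 0, 0]},
    {"slide": [0, 0, 0.002], "turn": [0, 0, 0]},
    {"slide": [0, 0, 0], "turn": [0, 0, 0]}
  ]
}}

```text
t: 12.1
tool_pos: [0.5738, -0.0498, 0.4555]
orientation: [2.209, -2.233, -0.0]
force: [1.7, 0.9, 0.5]
opening: 0.0239
```

```bash
python3 f.py
```

```text
[1.7  0.88 0.5 ] [ 0.032 -0.518 -0.021] [ 3.000e-02 -5.155e+01 -4.830e+01 -4.000e-02  8.500e-01 -0.000e+00] [ 0.5738 -0.0498  0.4555]
```

Request:
{"fn": "arm_command", "kwargs": {
  "motion": [
    {"slide": [0, -0.001, 0.002], "turn": [0, 0, 0]},
    {"slide": [0, 0, 0.002], "turn": [0, 0, 0]},
    {"slide": [0, 0, 0.002], "turn": [0, 0, 0]},
    {"slide": [0, 0, 0], "turn": [0, 0, 0]},
    {"slide": [0, 0, 0], "turn": [0, 0, 0]}
  ]
}}

```text
t: 12.52
tool_pos: [0.574, -0.0498, 0.4527]
orientation: [2.209, -2.233, -0.002]
force: [0.9, -0.3, -0.8]
opening: 0.024
```

```bash
python3 f.py;python3 v.py g
```

```text
[ 0.94 -0.28 -0.83] [-0.032 -0.113 -0.018] [  0.07 -53.06 -50.21   0.06   0.11  -0.  ] [ 0.574  -0.0498  0.4527]
t 12.57 pos [ 0.574  -0.0498  0.4527] head -90.61 tilt 0.11 F [ 0.34  0.06 -1.12] M [ 0.028 -0.035  0.065] op 0.0238 q [-0.18  0.05  1.48 -0.    1.61  1.41]
 slide [-0.0008 -0.0023 -0.1432] rows 2.0
 turn [ 0.0036  0.0005 -0.004 ]
```

View pics/v_g.png

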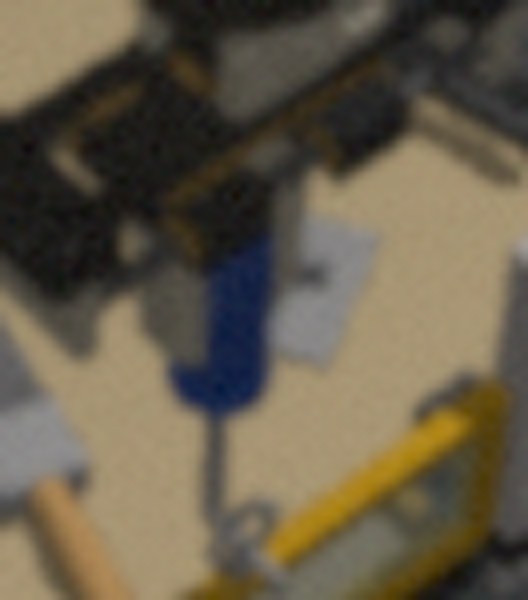

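```bash
cat > sash.py <<'E'
from h import *
import sys
def edge(fn,K,T):
    im=cv2.imread("pics/"+fn+".png"); hsv=cv2.cvtColor(im,cv2.COLOR_BGR2HSV).astype(int)
    zs=[]
    for u in range(303,316):
        col=(hsv[200:290,u,1]>190)&(hsv[200:290,u,2]>110)&(abs(hsv[200:290,u,0]-23)<7)
        r=np.where(col)[0]
        if len(r)<3: continue
        v=200+r[0]
        o,d=ray(K,T,u,v-.5); p=o+d*(.584-o[0])/d[0]; zs.append(p[2])
    return np.median(zs),np.std(zs)
if __name__=="__main__":
    _,K,T=cam("scene",sys.argv[1]) if len(sys.argv)>1 else cam("scene")
    z0=edge("scene5",K,T)[0]
    for f in ["scene0","scene5","sc_d","sc_e","sc_f","sc_g"]+sys.argv[1:]:
        z,s=edge(f,K,T); print(f,round(z,4),round(s,4),"travel",round(z0-z,4))
E
python3 sash.py
```

```text
scene0 0.1795 0.0015 travel 0.0
scene5 0.1795 0.0015 travel 0.0
sc_d 0.1699 0.0016 travel 0.0097
sc_e 0.1508 0.0016 travel 0.0287
sc_f 0.1407 0.0015 travel 0.0388
sc_g 0.1343 0.0017 travel 0.0452
```

Image travel of 45.2 mm agrees with the TCP's 44.9 mm. The pull peaked at about 8 N net and has vanished, so it has likely latched. I press 2 mm more to be sure.

Request:
{"fn": "arm_command", "kwargs": {
  "motion": [
    {"slide": [0, 0, 0.002], "turn": [0, 0, 0]},
    {"slide": [0, 0, 0.001], "turn": [0, 0, 0]},
    {"slide": [0, 0, 0.001], "turn": [0, 0, 0]},
    {"slide": [0, 0, 0.001], "turn": [0, 0, 0]},
    {"slide": [0, 0, 0], "turn": [0, 0, 0]}
  ]
}}

```text
t: 13.03
tool_pos: [0.5741, -0.0498, 0.4516]
orientation: [2.209, -2.233, -0.0]
force: [-1.9, 0.7, 1.0]
opening: 0.024
```

```bash
python3 f.py;python3 sash.py sc_h|tail -1; python3 f.py
```

```text
[-1.87  0.73  1.03] [0.079 0.428 0.078] [-1.000e-02 -5.209e+01 -4.996e+01  8.000e-02 -7.200e-01  0.000e+00] [ 0.5741 -0.0498  0.4516]
sc_h 0.1326 0.0021 travel 0.0469
[-2.55  0.04  1.47] [ 0.105  0.441 -0.051] [-1.000e-02 -5.221e+01 -5.010e+01  8.000e-02 -7.500e-01  0.000e+00] [ 0.5741 -0.0498  0.4516]
```

Request:
{"fn": "arm_command", "kwargs": {
  "motion": [
    {"slide": [0, -0.001, 0.002], "turn": [0, 0, 0]},
    {"slide": [0, 0, 0.001], "turn": [0, 0, 0]},
    {"slide": [0, 0, 0.001], "turn": [0, 0, 0]},
    {"slide": [0, 0, 0], "turn": [0, 0, 0]},
    {"slide": [0, 0, 0], "turn": [0, 0, 0]}
  ]
}}

```text
t: 13.5
tool_pos: [0.5746, -0.0498, 0.45]
orientation: [-2.209, 2.233, -0.0]
force: [-1.2, -0.1, 1.5]
opening: 0.0239
```

```bash
python3 f.py;python3 sash.py sc_i|tail -1; python3 f.py
```

```text
[-1.24 -0.15  1.46] [ 0.04   0.274 -0.027] [ 4.000e-02 -5.165e+01 -4.936e+01  1.100e-01 -6.000e-01  0.000e+00] [ 0.5746 -0.0498  0.45  ]
sc_i 0.1312 0.0022 travel 0.0483
[-1.71  1.24  1.81] [0.006 0.254 0.013] [ 4.000e-02 -5.164e+01 -4.933e+01  1.100e-01 -5.800e-01  0.000e+00] [ 0.5747 -0.0498  0.45  ]
```

Request:
{"fn": "arm_command", "kwargs": {
  "motion": [
    {"slide": [0, 0, 0.002], "turn": [0, 0, 0]},
    {"slide": [0, 0, 0.002], "turn": [0, 0, 0]},
    {"slide": [0, 0, 0.001], "turn": [0, 0, 0]},
    {"slide": [0, 0, 0], "turn": [0, 0, 0]},
    {"slide": [0, 0, 0], "turn": [0, 0, 0]}
  ]
}}

```text
t: 13.97
tool_pos: [0.5746, -0.0498, 0.4479]
orientation: [-2.209, 2.233, -0.0]
force: [-0.6, -1.1, 1.3]
opening: 0.0239
```

```bash
python3 f.py;python3 sash.py sc_j|tail -1; python3 f.py
```

```text
[-0.59 -1.08  1.25] [-0.004  0.129  0.029] [  0.08 -51.85 -49.27   0.11  -0.29  -0.  ] [ 0.5746 -0.0498  0.4479]
sc_j 0.1287 0.0028 travel 0.0509
[-1.21 -0.34  1.  ] [-0.011  0.126 -0.057] [  0.08 -51.89 -49.3    0.11  -0.27  -0.  ] [ 0.5746 -0.0498  0.4479]
```

Request:
{"fn": "arm_command", "kwargs": {
  "motion": [
    {"slide": [0, 0, 0.002], "turn": [0, 0, 0]},
    {"slide": [0, 0, 0.002], "turn": [0, 0, 0]},
    {"slide": [0, 0, 0.002], "turn": [0, 0, 0]},
    {"slide": [0, 0, 0], "turn": [0, 0, 0]},
    {"slide": [0, 0, 0], "turn": [0, 0, 0]}
  ]
}}

```text
t: 14.43
tool_pos: [0.5746, -0.0498, 0.4462]
orientation: [-2.209, 2.233, -0.001]
force: [-2.6, 0.6, 5.1]
opening: 0.0235
```

```bash
python3 f.py;python3 sash.py sc_k|tail -1; python3 f.py
```

```text
[-2.61  0.62  5.06] [ 0.098  0.566 -0.021] [ 3.00e-02 -4.95e+01 -4.76e+01  1.20e-01 -9.70e-01  0.00e+00] [ 0.5746 -0.0498  0.4462]
sc_k 0.1284 0.002 travel 0.0511
[-1.69  0.42  5.38] [0.082 0.51  0.004] [ 3.000e-02 -4.956e+01 -4.764e+01  1.200e-01 -9.600e-01  0.000e+00] [ 0.5746 -0.0498  0.4462]
```

Request:
{"fn": "arm_command", "kwargs": {
  "motion": [
    {"slide": [0, 0, 0.001], "turn": [0, 0, 0]},
    {"slide": [0, 0, 0.001], "turn": [0, 0, 0]},
    {"slide": [0, 0, 0], "turn": [0, 0, 0]},
    {"slide": [0, 0, 0], "turn": [0, 0, 0]},
    {"slide": [0, 0, 0], "turn": [0, 0, 0]}
  ]
}}

```text
t: 14.9
tool_pos: [0.5746, -0.0498, 0.4457]
orientation: [-2.209, 2.233, -0.001]
force: [-2.4, -0.1, 7.9]
opening: 0.0239
```

```bash
python3 f.py;python3 sash.py sc_l|tail -1; python3 f.py
```

```text
[-2.41 -0.09  7.95] [ 0.066  0.72  -0.002] [  0.   -48.58 -46.99   0.13  -1.31   0.  ] [ 0.5746 -0.0498  0.4457]
sc_l 0.1275 0.003 travel 0.052
[-2.48  0.38  7.13] [0.141 0.666 0.028] [  0.   -48.58 -46.99   0.13  -1.31   0.  ] [ 0.5746 -0.0498  0.4458]
```

Request:
{"fn": "arm_command", "kwargs": {
  "motion": [
    {"slide": [0, 0.001, 0.001], "turn": [0, 0, 0]},
    {"slide": [0, 0, 0.001], "turn": [0, 0, 0]},
    {"slide": [0, 0, 0], "turn": [0, 0, 0]},
    {"slide": [0, 0, 0], "turn": [0, 0, 0]},
    {"slide": [0, 0, 0], "turn": [0, 0, 0]}
  ]
}}

```text
t: 15.37
tool_pos: [0.5743, -0.0498, 0.4454]
orientation: [-2.209, 2.232, -0.002]
force: [-2.8, 1.0, 10.2]
opening: 0.0235
```

```bash
python3 f.py;python3 sash.py sc_m|tail -1; python3 f.py
```

```text
[-2.82  1.04 10.21] [ 0.153  0.63  -0.046] [-7.000e-02 -4.759e+01 -4.605e+01  6.000e-02 -1.230e+00  1.000e-02] [ 0.5743 -0.0498  0.4454]
sc_m 0.1273 0.0023 travel 0.0523
[-2.71  0.97  8.12] [0.064 0.633 0.056] [-7.000e-02 -4.759e+01 -4.605e+01  6.000e-02 -1.230e+00  1.000e-02] [ 0.5743 -0.0498  0.4454]
```

Request:
{"fn": "arm_command", "kwargs": {
  "motion": [
    {"slide": [0, 0.001, 0.001], "turn": [0, 0, 0]},
    {"slide": [0, 0, 0.001], "turn": [0, 0, 0]},
    {"slide": [0, 0, 0.001], "turn": [0, 0, 0]},
    {"slide": [0, 0, 0], "turn": [0, 0, 0]},
    {"slide": [0, 0, 0], "turn": [0, 0, 0]}
  ]
}}

```text
t: 15.83
tool_pos: [0.574, -0.0497, 0.4448]
orientation: [-2.208, 2.232, -0.004]
force: [-3.3, 1.2, 11.2]
opening: 0.0239
```

```bash
python3 f.py;python3 sash.py sc_n|tail -1; python3 f.py
```

```text
[-3.28  1.22 11.24] [0.24  0.649 0.009] [-1.600e-01 -4.615e+01 -4.480e+01 -2.000e-02 -1.310e+00  1.000e-02] [ 0.574  -0.0497  0.4448]
sc_n 0.1273 0.0021 travel 0.0523
[-2.32  0.73 10.56] [0.193 0.654 0.01 ] [-1.600e-01 -4.615e+01 -4.480e+01 -1.000e-02 -1.310e+00  1.000e-02] [ 0.574  -0.0498  0.4448]
```

Net pull is about 12.6 N, above the latch's maximum, with a steady stiff rise. That means the rubber buffer, so the latch snapped earlier. I ease up and check whether the sash stays.

Request:
{"fn": "arm_command", "kwargs": {
  "motion": [
    {"slide": [0, 0, -0.004], "turn": [0, 0, 0]},
    {"slide": [0, 0, -0.004], "turn": [0, 0, 0]},
    {"slide": [0, 0, -0.004], "turn": [0, 0, 0]},
    {"slide": [0, 0, -0.004], "turn": [0, 0, 0]},
    {"slide": [0, 0, 0], "turn": [0, 0, 0]}
  ]
}}

```text
t: 16.3
tool_pos: [0.5739, -0.0498, 0.4492]
orientation: [-2.209, 2.233, -0.0]
force: [1.4, 0.9, 1.4]
opening: 0.0238
```

```bash
python3 f.py;python3 sash.py sc_o|tail -1; python3 f.py
```

```text
[1.4  0.88 1.36] [-0.003 -0.272  0.017] [-4.000e-02 -5.108e+01 -4.818e+01 -5.000e-02  3.700e-01  0.000e+00] [ 0.5739 -0.0498  0.4492]
sc_o 0.1304 0.0024 travel 0.0492
[ 1.35 -0.44  1.91] [-0.01  -0.377  0.024] [-4.000e-02 -5.111e+01 -4.812e+01 -6.000e-02  4.900e-01 -0.000e+00] [ 0.5739 -0.0498  0.4491]
```

Request:
{"fn": "arm_command", "kwargs": {
  "motion": [
    {"slide": [0, 0, -0.004], "turn": [0, 0, 0]},
    {"slide": [0, 0, -0.004], "turn": [0, 0, 0]},
    {"slide": [0, 0, -0.004], "turn": [0, 0, 0]},
    {"slide": [0, 0, -0.002], "turn": [0, 0, 0]},
    {"slide": [0, 0, 0], "turn": [0, 0, 0]}
  ]
}}

```text
t: 16.77
tool_pos: [0.5737, -0.0498, 0.4545]
orientation: [2.209, -2.233, -0.001]
force: [-0.3, 0.1, -1.2]
opening: 0.0237
```

```bash
python3 f.py;python3 sash.py sc_p|tail -1; python3 f.py
```

```text
[-0.32  0.08 -1.23] [-0.007  0.027  0.036] [-0.000e+00 -5.334e+01 -5.073e+01  3.000e-02 -2.000e-02 -0.000e+00] [ 0.5737 -0.0498  0.4545]
sc_p 0.1337 0.002 travel 0.0458
[ 0.05 -0.81 -1.67] [ 0.005  0.029 -0.035] [ 0.000e+00 -5.355e+01 -5.093e+01  3.000e-02 -4.000e-02 -0.000e+00] [ 0.5737 -0.0498  0.4544]
```

The sash stays at about 45.8 mm with the hook unloaded, so it is caught. Now I raise the prong to the ring's middle (TCP ≈ 0.4635).

Request:
{"fn": "arm_command", "kwargs": {
  "motion": [
    {"slide": [0, 0, -0.008], "turn": [0, 0, 0]},
    {"slide": [0, 0, -0.008], "turn": [0, 0, 0]},
    {"slide": [0, 0, -0.006], "turn": [0, 0, 0]},
    {"slide": [0, 0, 0], "turn": [0, 0, 0]},
    {"slide": [0, 0, 0], "turn": [0, 0, 0]}
  ]
}}

```text
t: 17.23
tool_pos: [0.5739, -0.0498, 0.4639]
orientation: [-2.209, 2.233, -0.001]
force: [-0.1, -0.1, -2.3]
opening: 0.0238
```

```bash
python3 f.py;python3 sash.py sc_q|tail -1; python3 v.py q2
```

```text
[-0.06 -0.06 -2.29] [ 0.051 -0.042 -0.001] [ 0.000e+00 -5.363e+01 -5.113e+01  3.000e-02 -5.000e-02 -0.000e+00] [ 0.5739 -0.0498  0.4639]
sc_q 0.1326 0.0021 travel 0.0469
t 17.33 pos [ 0.5738 -0.0498  0.4635] head -90.61 tilt 0.0 F [ 0.36 -0.02 -2.2 ] M [0.026 0.012 0.001] op 0.0235 q [-0.18  0.05  1.47  0.    1.62  1.41]
 slide [-0.0007 -0.003  -0.1163] rows 2.0
 turn [ 0.0001  0.     -0.0039]
```

View pics/v_q2.png

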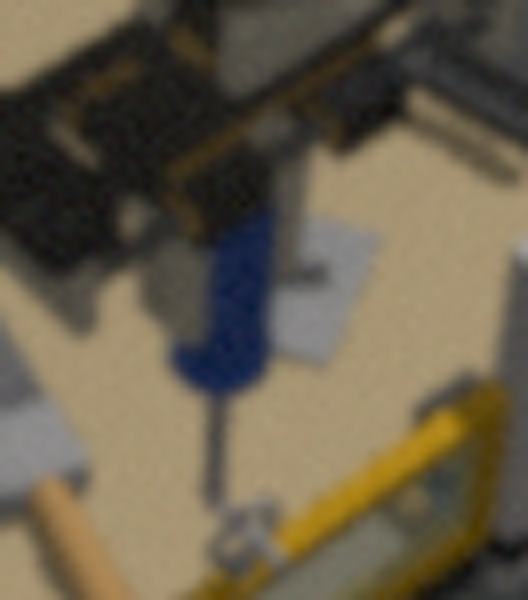

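Request:
{"fn": "arm_command", "kwargs": {
  "motion": [
    {"slide": [0, 0.01, 0], "turn": [0, 0, 0]},
    {"slide": [0, 0.01, 0], "turn": [0, 0, 0]},
    {"slide": [0, 0.01, 0], "turn": [0, 0, 0]},
    {"slide": [0, 0.01, 0], "turn": [0, 0, 0]},
    {"slide": [0, 0, 0], "turn": [0, 0, 0]}
  ]
}}

```text
t: 17.75
tool_pos: [0.5571, -0.0496, 0.4637]
orientation: [2.209, -2.233, 0.0]
force: [-0.6, -0.2, -1.7]
opening: 0.0239
```

```bash
python3 f.py
```

```text
[-0.59 -0.21 -1.74] [0.08  0.03  0.055] [-3.000e-02 -5.114e+01 -5.055e+01  2.000e-02 -4.000e-02 -3.000e-02] [ 0.5571 -0.0496  0.4637]
```

Request:
{"fn": "arm_command", "kwargs": {
  "motion": [
    {"slide": [0, 0.01, 0], "turn": [0, 0, 0]},
    {"slide": [0, 0.01, 0], "turn": [0, 0, 0]},
    {"slide": [0, 0.01, 0], "turn": [0, 0, 0]},
    {"slide": [0, 0.015, 0], "turn": [0, 0, 0]},
    {"slide": [0, 0.015, 0], "turn": [0, 0, 0]}
  ]
}}

```text
t: 18.17
tool_pos: [0.5332, -0.0494, 0.4635]
orientation: [2.209, -2.233, -0.0]
force: [0.8, 1.1, -1.9]
opening: 0.0237
```

```bash
python3 f.py;python3 sash.py sc_r|tail -1; python3 v.py r2
```

```text
[ 0.84  1.07 -1.86] [ 0.053  0.017 -0.053] [ 1.800e-01 -4.617e+01 -5.167e+01  4.000e-02 -1.300e-01  6.000e-02] [ 0.5332 -0.0494  0.4635]
sc_r 0.134 0.0018 travel 0.0455
t 18.27 pos [ 0.533  -0.0494  0.4637] head -90.62 tilt 0.0 F [ 1.07 -0.58 -1.51] M [0.022 0.042 0.032] op 0.0237 q [-0.19 -0.06  1.58 -0.    1.63  1.39]
 slide [-0.0008 -0.1049 -0.1157] rows 2.0
 turn [-0.     -0.0001 -0.0042]
```

View pics/v_r2.png

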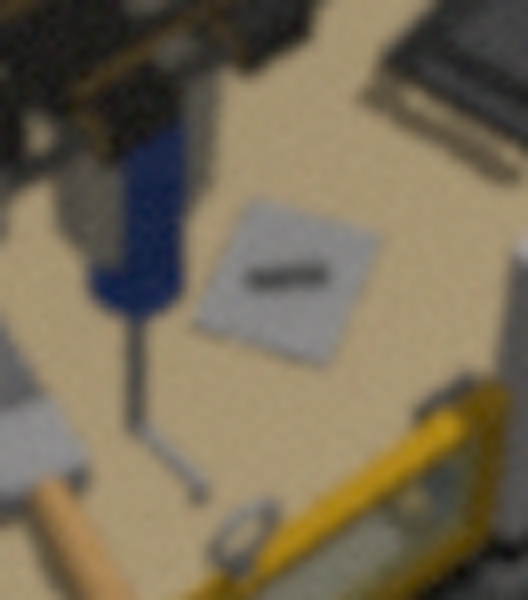

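```bash
python3 - <<'E'
from p import *
_,K,T=cam("scene"); s,p,R=st()
for q in([0,0,-.2936],[.034,0,-.3046],[0,0,-.2136]): print(proj(K,T,p+q))
plan((.48,-.05,.51),(.415,.3035,.51),h=-81.1)
E
```

```text
[278.27982092 227.56463402]
[286.37731921 237.46088455]
[278.44969245 209.56709276]
t 18.32 pos [ 0.5334 -0.0494  0.4638] head -90.62 tilt 0.03 F [-0.9  -0.33 -0.9 ] M [ 0.077  0.02  -0.003] op 0.0237 q [-0.19 -0.06  1.58 -0.    1.62  1.39]
 slide [ 0.0031  0.1334 -0.1156] rows 2.0
 slide [-8.819e-01  1.720e-01 -2.000e-04] rows 9.0
 turn [-9.000e-04 -3.000e-04 -3.323e-01]
```

Request:
{"fn": "arm_command", "kwargs": {
  "motion": [
    {"slide": [0, 0.045, -0.04], "turn": [0, 0, 0]},
    {"slide": [0, 0.045, -0.04], "turn": [0, 0, 0]},
    {"slide": [0, 0.043, -0.036], "turn": [0, 0, 0]},
    {"slide": [-0.05, 0.01, 0], "turn": [0, 0, 0]},
    {"slide": [-0.08, 0.016, 0], "turn": [0, 0, 0]}
  ]
}}

```text
t: 18.73
tool_pos: [0.4705, 0.002, 0.5115]
orientation: [-2.204, 2.237, -0.005]
force: [0.5, 0.3, -1.7]
opening: 0.0238
```

Request:
{"fn": "arm_command", "kwargs": {
  "motion": [
    {"slide": [-0.09, 0.017, 0], "turn": [0, 0, 0]},
    {"slide": [-0.09, 0.017, 0], "turn": [0, 0, 0]},
    {"slide": [-0.09, 0.017, 0], "turn": [0, 0, 0]},
    {"slide": [-0.09, 0.017, 0], "turn": [0, 0, 0]},
    {"slide": [-0.09, 0.017, 0], "turn": [0, 0, 0]}
  ]
}}

```text
t: 19.15
tool_pos: [0.438, 0.1853, 0.5102]
orientation: [-2.209, 2.233, -0.001]
force: [0.6, 0.1, -1.2]
opening: 0.0237
```

Request:
{"fn": "arm_command", "kwargs": {
  "motion": [
    {"slide": [-0.09, 0.017, 0], "turn": [0, 0, 0]},
    {"slide": [-0.09, 0.017, 0], "turn": [0, 0, 0]},
    {"slide": [-0.07, 0.015, 0], "turn": [0, 0, 0]},
    {"slide": [-0.05, 0.01, 0], "turn": [0, 0, 0]},
    {"slide": [0, 0, 0], "turn": [0, 0, -0.1]}
  ]
}}

```text
t: 19.57
tool_pos: [0.4152, 0.3073, 0.5096]
orientation: [-2.268, 2.174, 0.002]
force: [-0.2, 0.3, -2.2]
opening: 0.0236
```

Request:
{"fn": "arm_command", "kwargs": {
  "motion": [
    {"slide": [0, 0, 0], "turn": [0, 0, -0.12]},
    {"slide": [0, 0, 0], "turn": [0, 0, -0.11]},
    {"slide": [0, 0, 0], "turn": [0, 0, 0]},
    {"slide": [0, 0, 0], "turn": [0, 0, 0]},
    {"slide": [0, 0, 0], "turn": [0, 0, 0]}
  ]
}}

```text
t: 19.98
tool_pos: [0.4165, 0.3038, 0.51]
orientation: [-2.384, 2.046, -0.0]
force: [0.2, -0.1, -1.0]
opening: 0.0241
```

```bash
python3 - <<'E'
from p import *
plan((.415,.3035,.51),(.415,.3035,.36),h=-81.15)
E
```

```text
t 19.98 pos [0.4165 0.3038 0.51  ] head -81.28 tilt 0.01 F [ 0.17 -0.13 -0.98] M [-0.041 -0.019  0.014] op 0.0241 q [ 0.53 -0.12  1.55  0.    1.71  1.95]
 slide [ 0.0003  0.0037 -0.0001] rows 1.0
 slide [0.    0.    0.375] rows 4.0
 turn [-0.0002  0.0001 -0.0044]
```

Request:
{"fn": "arm_command", "kwargs": {
  "motion": [
    {"slide": [0, 0.0035, 0.06], "turn": [0, 0, -0.004]},
    {"slide": [0, 0, 0.08], "turn": [0, 0, 0]},
    {"slide": [0, 0, 0.06], "turn": [0, 0, 0]},
    {"slide": [0, 0, 0], "turn": [0, 0, 0]},
    {"slide": [0, 0, 0], "turn": [0, 0, 0]}
  ]
}}

```text
t: 20.4
tool_pos: [0.4147, 0.3033, 0.4289]
orientation: [2.385, -2.041, -0.002]
force: [-0.2, -0.3, -0.9]
opening: 0.0238
```

```bash
python3 - <<'E'
from p import *
im,K,T=cam("scene","scene6"); cv2.imwrite("pics/c8.png",cv2.resize(im[110:200,290:380],(600,600),interpolation=cv2.INTER_CUBIC))
plan((.415,.3035,.43),(.415,.3035,.36),h=-81.15)
E
```

```text
t 20.45 pos [0.4152 0.3036 0.431 ] head -81.1 tilt 0.02 F [ 0.85 -0.39 -1.09] M [-0.009 -0.007  0.037] op 0.0239 q [ 0.53 -0.11  1.69  0.    1.57  1.95]
 slide [0.0002 0.0004 0.0024] rows 1.0
 slide [0.00e+00 1.00e-04 1.75e-01] rows 2.0
 turn [-0.0008  0.0003  0.0017]
```

View pics/c8.png

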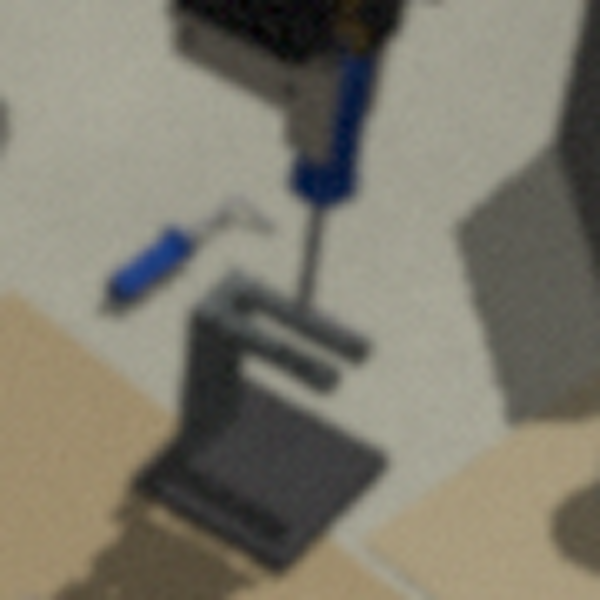

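Request:
{"fn": "arm_command", "kwargs": {
  "motion": [
    {"slide": [0, 0, 0.02], "turn": [0, 0, 0]},
    {"slide": [0, 0, 0.02], "turn": [0, 0, 0]},
    {"slide": [0, 0, 0.02], "turn": [0, 0, 0]},
    {"slide": [0, 0, 0.02], "turn": [0, 0, 0]},
    {"slide": [0, 0, 0], "turn": [0, 0, 0]}
  ]
}}

```text
t: 20.87
tool_pos: [0.4146, 0.3034, 0.3957]
orientation: [2.386, -2.04, -0.001]
force: [0.7, 0.1, -2.5]
opening: 0.024
```

```bash
python3 - <<'E'
from p import *
im,K,T=cam("scene","scene7"); cv2.imwrite("pics/c9.png",cv2.resize(im[110:200,290:380],(600,600),interpolation=cv2.INTER_CUBIC))
plan((.415,.3035,.35),h=-81.15)
E
```

```text
t 20.92 pos [0.4147 0.3035 0.3965] head -81.05 tilt 0.14 F [-0.19 -0.37 -1.37] M [-0.006 -0.     0.002] op 0.0233 q [ 0.53 -0.1   1.73  0.    1.51  1.95]
 slide [ 0.     -0.0011  0.1163] rows 2.0
 turn [ 0.0044 -0.0017  0.0036]
```

View pics/c9.png

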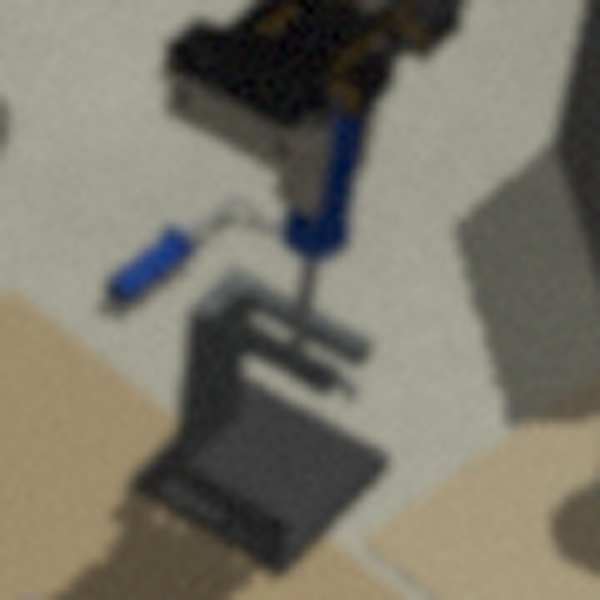

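The hook is passing through the slot with no contact. I continue down to the seat at TCP 0.3286.

Request:
{"fn": "arm_command", "kwargs": {
  "motion": [
    {"slide": [0, 0, 0.03], "turn": [0, 0, 0]},
    {"slide": [0, 0, 0.04], "turn": [0, 0, 0]},
    {"slide": [0, 0, 0.04], "turn": [0, 0, 0]},
    {"slide": [0, 0, 0.03], "turn": [0, 0, 0]},
    {"slide": [0, 0, 0.018], "turn": [0, 0, 0]}
  ]
}}

```text
t: 21.33
tool_pos: [0.4145, 0.3034, 0.3326]
orientation: [2.386, -2.04, -0.001]
force: [-0.4, -0.6, -2.6]
opening: 0.0234
```

```bash
python3 - <<'E'
from p import *
plan((.415,.3035,.3290),h=-81.15)
E
```

```text
t 21.33 pos [0.4145 0.3034 0.3326] head -81.04 tilt 0.13 F [-0.4  -0.65 -2.59] M [ 0.031  0.056 -0.039] op 0.0234 q [ 0.53 -0.06  1.81 -0.    1.39  1.95]
 slide [-0.     -0.0012  0.0089] rows 1.0
 turn [ 0.0043 -0.0018  0.0037]
```

Request:
{"fn": "arm_command", "kwargs": {
  "motion": [
    {"slide": [0, 0, 0.004], "turn": [0, 0, 0]},
    {"slide": [0, 0, 0.004], "turn": [0, 0, 0]},
    {"slide": [0, 0, 0], "turn": [0, 0, 0]},
    {"slide": [0, 0, 0], "turn": [0, 0, 0]},
    {"slide": [0, 0, 0], "turn": [0, 0, 0]}
  ]
}}

```text
t: 21.75
tool_pos: [0.4153, 0.3038, 0.3325]
orientation: [-2.387, 2.04, -0.001]
force: [0.2, 0.1, -1.3]
opening: 0.0239
```

```bash
python3 - <<'E'
from p import *
im,K,T=cam("scene","scene8"); cv2.imwrite("pics/c10.png",cv2.resize(im[110:200,290:380],(600,600),interpolation=cv2.INTER_CUBIC))
plan((.415,.3035,.3290),h=-81.15)
E
```

```text
t 21.8 pos [0.4152 0.3038 0.3324] head -81.04 tilt 0.08 F [ 0.87 -0.34 -1.87] M [ 0.014  0.04  -0.018] op 0.024 q [ 0.53 -0.06  1.81 -0.    1.38  1.95]
 slide [0.0007 0.0007 0.0084] rows 1.0
 turn [-0.0025  0.001   0.0037]
```

View pics/c10.png

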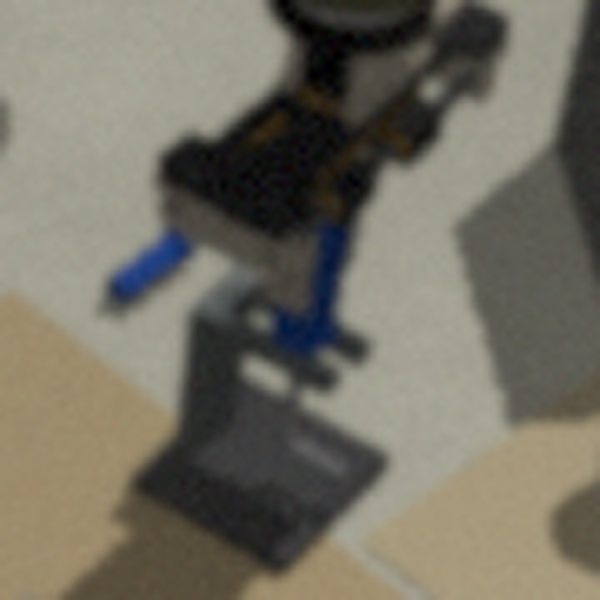

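Still 3.4 mm above the seat and carrying its weight, so I lower a little more.

Request:
{"fn": "arm_command", "kwargs": {
  "motion": [
    {"slide": [0, 0, 0.003], "turn": [0, 0, 0]},
    {"slide": [0, 0, 0.003], "turn": [0, 0, 0]},
    {"slide": [0, 0, 0.003], "turn": [0, 0, 0]},
    {"slide": [0, 0, 0], "turn": [0, 0, 0]},
    {"slide": [0, 0, 0], "turn": [0, 0, 0]}
  ]
}}

```text
t: 22.22
tool_pos: [0.4151, 0.3038, 0.3286]
orientation: [-2.388, 2.041, -0.0]
force: [-3.0, -1.1, 5.3]
opening: 0.0239
```

```bash
python3 f.py
```

```text
[-3.   -1.09  5.34] [-0.345  0.462  0.043] [-1.300e-01 -4.278e+01 -4.644e+01  4.000e-02 -1.160e+00 -1.000e-02] [0.4151 0.3038 0.3286]
```

Request:
{"fn": "arm_command", "kwargs": {
  "motion": [
    {"slide": [0, 0, -0.002], "turn": [0, 0, 0]},
    {"slide": [0, 0, 0], "turn": [0, 0, 0]},
    {"slide": [0, 0, 0], "turn": [0, 0, 0]},
    {"slide": [0, 0, 0], "turn": [0, 0, 0]},
    {"slide": [0, 0, 0], "turn": [0, 0, 0]}
  ]
}}

```text
t: 22.63
tool_pos: [0.415, 0.3037, 0.3287]
orientation: [-2.388, 2.041, 0.0]
force: [-0.2, -0.3, -0.2]
opening: 0.0236
```

Request:
{"fn": "arm_command", "kwargs": {
  "motion": [
    {"slide": [0, 0, 0], "turn": [0, 0, 0]},
    {"slide": [0, 0, 0], "turn": [0, 0, 0]},
    {"slide": [0, 0, 0], "turn": [0, 0, 0]},
    {"slide": [0, 0, 0], "turn": [0, 0, 0]},
    {"slide": [0, 0, 0], "turn": [0, 0, 0]}
  ],
  "gripper": 100
}}

```text
t: 23.05
tool_pos: [0.415, 0.3037, 0.3287]
orientation: [-2.388, 2.041, 0.0]
force: [-0.0, -0.7, -0.0]
opening: 0.0524
```

Request:
{"fn": "arm_command", "kwargs": {
  "motion": [
    {"slide": [0, 0, 0], "turn": [0, 0, 0]},
    {"slide": [0, 0, 0], "turn": [0, 0, 0]},
    {"slide": [0, 0, 0], "turn": [0, 0, 0]},
    {"slide": [0, 0, 0], "turn": [0, 0, 0]},
    {"slide": [0, 0, 0], "turn": [0, 0, 0]}
  ]
}}

```text
t: 23.47
tool_pos: [0.415, 0.3037, 0.3287]
orientation: [2.388, -2.041, -0.0]
force: [-0.1, -0.4, -0.1]
opening: 0.0858
```

```bash
python3 - <<'E'
from p import *
im,K,T=cam("scene","scene9"); cv2.imwrite("pics/c11.png",cv2.resize(im[80:200,280:400],(600,600),interpolation=cv2.INTER_CUBIC))
plan()
E
```

```text
t 23.52 pos [0.415  0.3037 0.3287] head -81.04 tilt 0.0 F [-0.1   0.18 -0.27] M [ 0.075  0.061 -0.007] op 0.0899 q [ 0.53 -0.05  1.82 -0.    1.38  1.95]
```

View pics/c11.png

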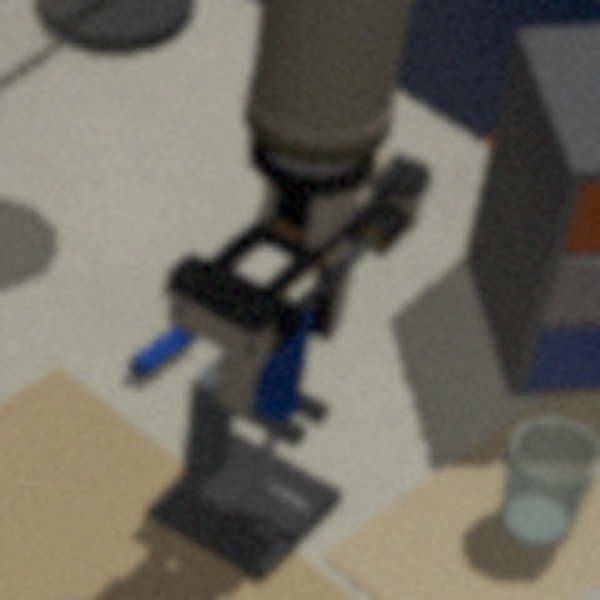

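Request:
{"fn": "arm_command", "kwargs": {
  "motion": [
    {"slide": [0, 0, -0.05], "turn": [0, 0, 0]},
    {"slide": [0, 0, -0.08], "turn": [0, 0, 0]},
    {"slide": [0, 0, -0.09], "turn": [0, 0, 0]},
    {"slide": [0, 0, -0.09], "turn": [0, 0, 0]},
    {"slide": [0, 0, -0.05], "turn": [0, 0, 0]}
  ]
}}

```text
t: 23.93
tool_pos: [0.4151, 0.3038, 0.4775]
orientation: [-2.384, 2.038, -0.003]
force: [2.1, 0.7, 0.2]
opening: 0.0932
```

Request:
{"fn": "arm_command", "kwargs": {
  "motion": [
    {"slide": [0, 0, 0], "turn": [0, 0, 0]},
    {"slide": [0, 0, 0], "turn": [0, 0, 0]},
    {"slide": [0, 0, 0], "turn": [0, 0, 0]},
    {"slide": [0, 0, 0], "turn": [0, 0, 0]},
    {"slide": [0, 0, 0], "turn": [0, 0, 0]}
  ]
}}

```text
t: 24.35
tool_pos: [0.4148, 0.3035, 0.4708]
orientation: [2.386, -2.039, -0.002]
force: [-0.2, -0.0, -0.0]
opening: 0.0932
```

```bash
python3 sash.py scene10|tail -1; python3 - <<'E'
from p import *
im=cv2.imread("pics/scene10.png"); i0=cv2.imread("pics/scene0.png")
c=lambda i:cv2.resize(i[130:200,295:365],(400,400),interpolation=cv2.INTER_CUBIC)
cv2.imwrite("pics/c12.png",np.hstack([c(i0),c(im)]))
plan()
E
```

```text
scene10 0.134 0.0018 travel 0.0455
t 24.4 pos [0.4148 0.3036 0.471 ] head -81.05 tilt 0.16 F [-0.67 -0.75 -0.01] M [ 0.048 -0.01   0.038] op 0.0929 q [ 0.53 -0.12  1.62 -0.    1.64  1.95]
```

View pics/c12.png

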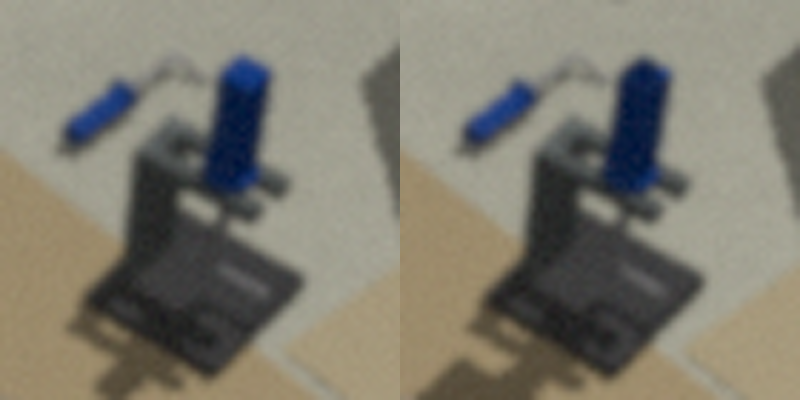

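View pics/scene10.png

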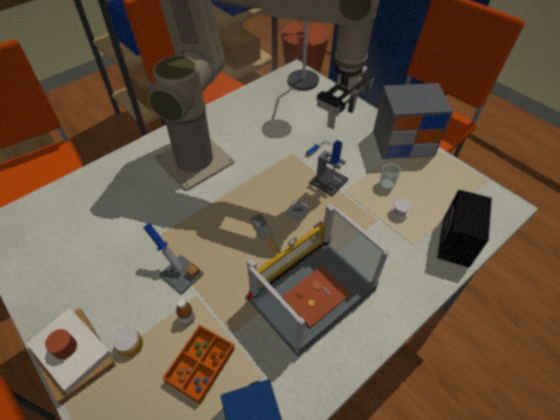

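The pole hangs in the fork exactly as at the start: handle at crop (240,125) before and (640,125) after, the same place within its crop. The sash is still 45.5 mm down six seconds after unhooking, and the other things have not moved. I hand in.

```bash
python3 - <<'E'
from p import *
print(robot.close_job())
E
```

```text
the job is handed in; nothing more can be done
None
```

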